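# Make up a grinding-wheel pack on the arbor

## Task

Make up the wheel pack on the arbor: thread the orange grinding wheel onto the rod and push it, with the loose blue ring ahead of it, fully home until it comes up solid, then slide the aluminium spacer fully home against the wheel, then the black end cap, open side first, against the spacer. With everything touching and solid, press the cap along the rod with a steady push of about 15 newtons for half a second, then let go and leave the pack closed up. Be gentle with the arbor, never pushing along the rod with more than 20 newtons, and leave the wrench and the tool cases where they are.

Things in the scene. Friction and masses are not known exactly. Their poses are not given: they have to be found in the camera images.
- rod_tip (a point): Centre of the free end of the arbor's polished steel rod, on a grey stand, 110 mm above the work surface. Rod horizontal, 20 mm in diameter, pointing along this point's -x (z up); its last 5 mm taper to 13 mm. Parts go on along +x. The stand's upright behind the blue ring is 50 mm wide and reaches 28 mm above the rod's axis
- ball (a point): Brass spring ball, 16 mm in diameter, in the top of the rod 12 mm from its tip; this point is the ball's centre, 5 mm above the rod's axis, so it stands 3 mm proud. Every bore rides over it: it lifts the part with up to about 6 N and rubs with 1 to 4 N as the part slides (more if the part is tilted or off centre). The cap sits over it when home
- flange_face (a point): Centre, on the rod's axis, of the front face of the loose blue ring (44 mm in diameter, 8 mm thick), which looks to -x, 62 to 72 mm from the rod tip. It slides back with about 2 N of friction and stays where left. A fixed steel sleeve inside it (the stop, 31 mm in diameter, its place not measured) stops the wheel solidly when the wheel's inner face is 77 to 93 mm from the rod tip: feel for it
- wheel_center (a point): Centre of the loose orange grinding wheel: 60 mm in diameter, 30 mm thick, bore 23 mm in diameter right through along its x axis, about 0.18 kg, both sides alike
- spacer_center (a point): Centre of the loose aluminium spacer: 50 mm in diameter, 30 mm long, bore 23 mm in diameter right through along its x axis, about 0.14 kg, both ends alike
- cap_center (a point): Centre of the loose black end cap: 50 mm in diameter, 39 mm long along its x axis, about 0.12 kg. A blind bore, 23 mm in diameter and 35 mm deep, is open at its +x end; its closed -x end has a red disc
- rack: Fixed rack, 270 x 60 mm, origin at the centre of its underside. Wheel, spacer and cap lie on it in any order about 75 mm apart along its x, each on its rim, own x along the rack's x, in a shallow V of black rails 40 mm wide overall, its bottom 50 mm above the work surface (centres at 82 mm: wheel, 77 mm: spacer, cap). Its +x is within 25 degrees of the rod's +x
- mill_case: Bystander: clear case of end mills, 45 x 80 mm, 62 mm high, origin at the centre of its underside; leave alone
- orange_case: Bystander: clear case of end mills with orange foot, 45 x 64 mm, 62 mm high, origin at the centre of its underside; leave alone
- wrench: Bystander: steel wrench lying flat along its x axis; leave alone

How it is judged:
By the outcome, as a careful person would: the job done as asked, in the order asked, and still so for the second after the job is handed in, with the robot touching nothing.
It also fails if it takes over 72 s, if anything falls off the work surface, if the arm or the gripper's body presses on something with over 40 N, if the wrist force passes 120 N, or if a joint passes its speed limit or range.

## Robot

A 6-joint arm with a two-finger parallel gripper is mounted at the origin on the work surface. World frame = base frame: x ahead of the robot, y to its left, z up, the work surface at z = 0. Lengths are in m, angles in rad, forces in N, time in s.
With the tool pointing down it reaches from about 0.25 to 0.775 m from the base axis. Payload 8.9 kg.
Tool frame: the origin (TCP) lies on the centre line of the jaws, within the pads' length; the fingertips stand bot.nose_length ahead of it and the grasp point (between the pads) is the TCP (bot.nose_length is the distance from the TCP to the fingertips, in m); z points along the fingers, x is the direction in which the jaws open and shut, and the axes are right-handed (so a half turn about z gives the same grasp; the last joint's range is limited). The gripper opens to 85 mm and grips with 20 to 120 N. Pads are 22 mm wide; open, the fingers measure 114 mm over their backs; the gripper's body (76 mm by 85 mm) begins 54 mm behind the grasp point. The pads swing forward as they close: fully open they stand 13 mm farther back than shut.
Start: joints at [-1.248, 0.291, -0.153, 1.127, 0, 1.431], TCP at [0.234, -0.47, 0.25] pointing down, gripper open.
Joint ranges: [-2.52, 2.52], [-0.91, 1.74], [-1.3, 1.37], [-1.96, 2.02], [-1.52, 1.47], [-3.14, 3.14]. Speed limits (rad/s): [2.22, 2.22, 2.79, 3.14, 3.14, 3.14].

## Interface

Orientations are given as a unit quaternion [w, x, y, z].
In Python, from rig import bot gives the robot as it stands.
- The arm moves only by the tool move_arm, never from a script. Its argument "moves" is a list of rows, each an object of numbers: "dx", "dy", "dz": the shift along the tool's x, y, z in mm; "ax", "ay", "az": the turn, a rotation vector about the tool's x, y, z in rad; "gripper": the opening, from 0 (shut) to 1 (fully open). A call has 1 to 8 rows; each row shifts and turns the pose as measured when the row begins, along the tool's axes as they then stand; what a row does not reach is not made up. A row lasts 1/10 s, in which the tool goes at most 50 mm and 8.59 degrees, less where a joint would pass 70% of its speed; a pose out of reach is approached as far as the arm can. A call with a gripper value outside its range is refused whole. The fingers move at their own pace and stop on an object; "squeeze" is the grip in N (left out, the last holds). Time passes only in rows, so rows that do not move let the fingers close. It gives the time, the measured TCP pose, the force and the opening at its end, in the units of the state.
- bot.observe(): the state, without advancing time (a new reading comes with each control period).
- bot.grab_frame(name): name is "side" or "top" or "wrist"; returns a dict with "color" (420x560x3 uint8, red, green, blue), "fov_y" (degrees; the focal length in pixels is half the picture's height over the tangent of half this angle, whatever the lens; pixels are square), "cx", "cy" (the principal point, pixels), "dist" ([k1, k2, p1, p2, k3] as OpenCV has them; the pictures are not rectified), "world_from_camera" (4x4, takes a point from camera to world coordinates). Camera axes: x right, y up, looking along -z (the intrinsics and any distortion apply to the point x, -y, -z); pixel columns grow to the right and rows downward; lengths in m; the calibration is good to about 2 mm. A picture is of the moment at which its call begins. There is no depth.
- bot.sign_off(): hands the job in, once; it reports no verdict.
Trained networks look in a picture, given as the dict that the camera call returned (one of the last four; its "shot" number tells which), for a name from the list of things; names that differ only in an ending like _2 or _b are one class to them, and where a whole thing is asked for, a point or a joint stands for the part that bears it (a point fixed in the world has none). Each returns a list of dicts, best first, with "conf" (0 to 1); they miss things now and then, are a little off and sometimes report something else, mostly with a low value. They report only what shows in the picture. A call takes as long as a camera call.
- bot.boxes_of(query, picture): "point" ([x, y, z] in m, in world coordinates, good to about 4 mm: the middle of the surface that is visible of it).
The state is a dict: "time_s": time; "qpos": joint angles; "joint_velocities": joint speeds; "joint_efforts": joint torques, N m; "tcp_pos": TCP position; "ee_rot": TCP orientation; "contact_force": force on the tool from outside, world axes, zero at the start; "wrist_torque": the same for the moment, N m; "finger_gap": finger opening in m.
Only numpy, scipy, OpenCV 4.12 (cv2) and the standard library are available. Lean on these libraries where they do the work, as an engineer would, in place of code of your own. Each camera call takes 0.05 s, during which the arm holds its last target.

## Working session

There is one attempt and no reset: what is moved stays moved. The work goes in short steps, Python scripts to look and compute and a tool call to move; the robot and the scene stay as the last step left them, time stands still between calls to the robot, and variables do not carry over. Pictures are saved under pics/ and viewed, and the job is handed in when it is done.

Besides the shell and the picture viewer there is one more tool, called as name(argument=value, ...), one argument or row to a line, values as JSON. move_arm: Moves the arm, as the interface text tells. Its arguments: {"type":"object","properties":{"moves":{"type":"array","items":{"type":"object","properties":{"dx":{"type":"number"},"dy":{"type":"number"},"dz":{"type":"number"},"ax":{"type":"number"},"ay":{"type":"number"},"az":{"type":"number"},"gripper":{"type":"number"}}}},"squeeze":{"type":"number"}},"required":["moves"]}

```bash
ls; mkdir -p pics; cat > h.py <<'E'
import numpy as np, cv2
from rig import bot
def K(f):
    h=f["color"].shape[0]; fl=h/2/np.tan(np.radians(f["fov_y"])/2)
    return np.array([[fl,0,f["cx"]],[0,fl,f["cy"]],[0,0,1.]]),np.array(f["dist"],float)
def proj(f,P):
    k,d=K(f); T=np.linalg.inv(np.array(f["world_from_camera"])); P=np.atleast_2d(P)
    c=P@T[:3,:3].T+T[:3,3]; c=c*[1,-1,-1]
    return cv2.projectPoints(c.reshape(-1,1,3),np.zeros(3),np.zeros(3),k,d)[0].reshape(-1,2)
def ray(f,uv):
    k,d=K(f); T=np.array(f["world_from_camera"])
    n=cv2.undistortPoints(np.array([[uv]],float),k,d).reshape(2)
    v=T[:3,:3]@np.array([n[0],-n[1],-1]); return T[:3,3],v/np.linalg.norm(v)
def onz(f,uv,z):
    o,v=ray(f,uv); return o+v*(z-o[2])/v[2]
def save(f,n,s=1.0): cv2.imwrite("pics/"+n+".png",cv2.resize(f["color"][:,:,::-1],None,fx=s,fy=s,interpolation=cv2.INTER_CUBIC))
def shot(name,fn):
    f=bot.grab_frame(name); save(f,fn,1.4)
    import pickle; pickle.dump(f,open("pics/"+fn+".pkl","wb")); return f
E
python3 - <<'E'
from h import *
s=bot.observe(); print(s, bot.nose_length)
for c in ["side","top","wrist"]:
    f=shot(c,c+"0"); print(c,f["fov_y"],f["cx"],f["cy"],f["dist"],np.round(f["world_from_camera"],3).tolist(),f["shot"])
    if c!="wrist":
      for n in ["rod_tip","ball","flange_face","wheel_center","spacer_center","cap_center","rack","mill_case","orange_case","wrench"]:
        print(n,[(np.round(b["point"],4).tolist(),round(b["conf"],2)) for b in bot.boxes_of(n,f)][:3])
print(bot.observe()["time_s"])
E
```

```text
pics
{'time_s': 0.0, 'qpos': array([-1.24828102e+00,  2.91287017e-01, -1.54095399e-01,  1.12672135e+00,
        1.68560126e-05,  1.43150702e+00]), 'joint_velocities': array([ 0.00252638,  0.00141747, -0.00144664,  0.00021545,  0.00074246,
       -0.00055815]), 'joint_efforts': array([ 9.04461594e-04, -5.37138283e+01,  3.31374013e+01,  1.57510262e-02,
       -3.93449945e-04, -2.58907340e-05]), 'tcp_pos': array([ 0.2338043 , -0.46961031,  0.24974034]), 'ee_rot': array([-4.24501653e-04,  8.50165802e-01, -5.26514654e-01, -4.97210292e-04]), 'contact_force': array([ 0.08266715, -0.08655978, -0.42927523]), 'wrist_torque': array([-0.00177784, -0.03773375, -0.02953992]), 'finger_gap': 0.08537205368451267} 0.019
side 43.376259381298105 279.0064052451663 211.3985069636008 [0.044699 0.       0.       0.       0.      ] [[-0.966, 0.176, -0.19, 0.409], [-0.259, -0.653, 0.712, 0.654], [0.001, 0.737, 0.676, 0.729], [0.0, 0.0, 0.0, 1.0]] 1
rod_tip [([0.5375, 0.2988, 0.0591], 0.74)]
ball [([0.5236, 0.1854, 0.1208], 0.39)]
flange_face [([0.5301, 0.2474, 0.1245], 0.6)]
wheel_center [([0.4972, -0.0782, 0
[... 552 characters left out ...]
0.999, 0.967], [0.0, 0.0, 0.0, 1.0]] 2
rod_tip [([0.5339, 0.2726, 0.0221], 0.73)]
ball []
flange_face []
wheel_center [([0.5036, -0.0872, 0.1074], 0.74)]
spacer_center [([0.4898, -0.2262, 0.0927], 0.66)]
cap_center [([0.4961, -0.1534, 0.1007], 0.68)]
rack [([0.5001, -0.1342, 0.0084], 0.56), ([0.5324, 0.2481, 0.1266], 0.39)]
mill_case [([0.6689, 0.0002, 0.0653], 0.94)]
orange_case [([0.6544, 0.1484, 0.0628], 0.94)]
wrench [([0.6639, -0.242, 0.0048], 0.78)]
wrist 64.76659791920243 274.2469167324545 213.54113180313848 [0.02752281 0.         0.         0.         0.        ] [[0.445, 0.859, 0.253, 0.298], [-0.895, 0.427, 0.127, -0.439], [0.002, -0.283, 0.959, 0.374], [0.0, 0.0, 0.0, 1.0]] 3
1.15
```

View pics/side0.png

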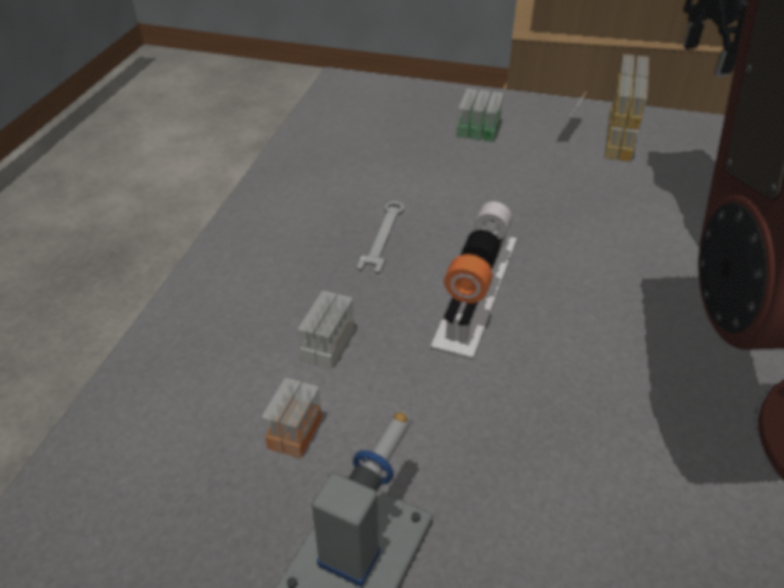

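View pics/top0.png

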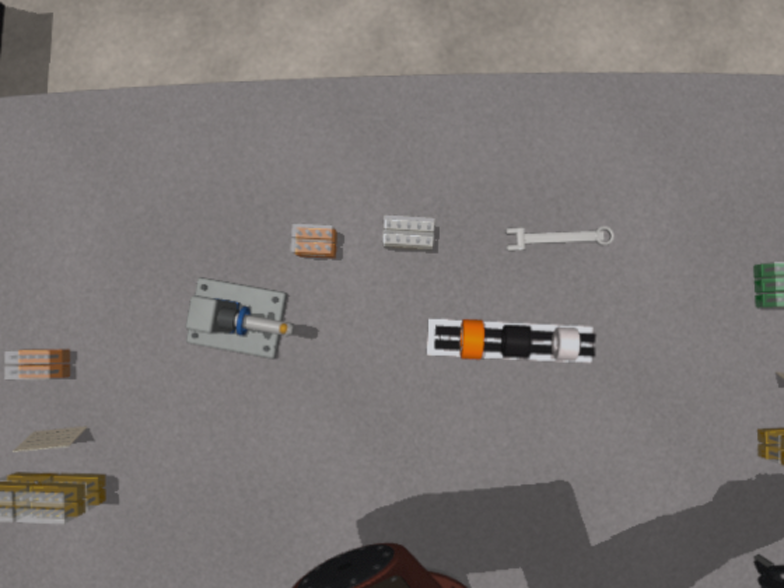

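```bash
cat >> h.py <<'E'
from scipy.spatial.transform import Rotation as R
import pickle
def ld(n): return pickle.load(open("pics/"+n+".pkl","rb"))
def go(p,yaw):
    "remaining tool-frame shift (mm) and turn to target pose, tool down, tool x at yaw"
    s=bot.observe(); q=s["ee_rot"]; r=R.from_quat([q[1],q[2],q[3],q[0]])
    x=np.array([np.cos(yaw),np.sin(yaw),0]); z=np.array([0,0,-1.]); y=np.cross(z,x)
    t=R.from_matrix(np.column_stack([x,y,z]))
    d=r.inv().apply(np.array(p)-s["tcp_pos"])*1000
    a=(r.inv()*t).as_rotvec()
    print("t",s["time_s"],"tcp",np.round(s["tcp_pos"],4),"F",np.round(s["contact_force"],1),"gap",round(s["finger_gap"],4),"d(tool)mm",np.round(d,1),"a",np.round(a,4),"d after turn",np.round(t.inv().apply(np.array(p)-s["tcp_pos"])*1000,1))
E
python3 - <<'E'
from h import *
f=ld("top0")
for n,uv,z in [("tip",(292,328),.11),("ringc",(243,321),.11),("rackTL",(429,320),.01),("rackBL",(428,354),.01),("rackTR",(593,327),.01),("rackBR",(592,362),.01)]:
    print(n,np.round(onz(f,np.array(uv)/1.4,z),4))
go([.5,-.15,.28],-0.03)
E
```

```text
tip [0.5215 0.1772 0.11  ]
ringc [0.5333 0.2497 0.11  ]
rackTL [ 0.5299 -0.026   0.01  ]
rackBL [ 0.475 -0.023  0.01 ]
rackTR [ 0.5118 -0.293   0.01  ]
rackBR [ 0.455  -0.2893  0.01  ]
t 1.15 tcp [ 0.2339 -0.47    0.2503] F [-0.5 -0.1 -0.2] gap 0.085 d(tool)mm [-167.9 -380.8  -29.7] a [-0.     0.    -1.079] d after turn [ 256.4 -327.8  -29.7]
```

```bash
python3 - <<'E'
from h import *
f=ld("top0"); c=f["color"][:,:,::-1]
cv2.imwrite("pics/crop_rod.png",cv2.resize(c[190:270,120:250],None,fx=6,fy=6,interpolation=cv2.INTER_CUBIC))
cv2.imwrite("pics/crop_rack.png",cv2.resize(c[215:270,295:435],None,fx=5.5,fy=5.5,interpolation=cv2.INTER_CUBIC))
E
```

```text
(no output)
```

View pics/crop_rod.png

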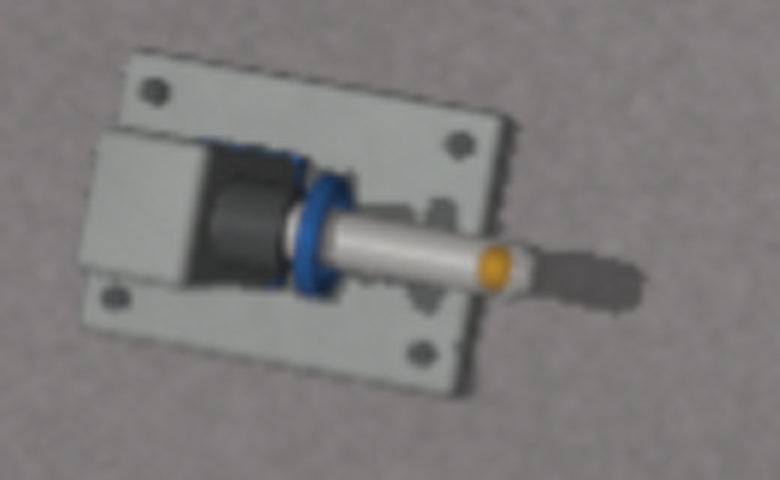

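View pics/crop_rack.png

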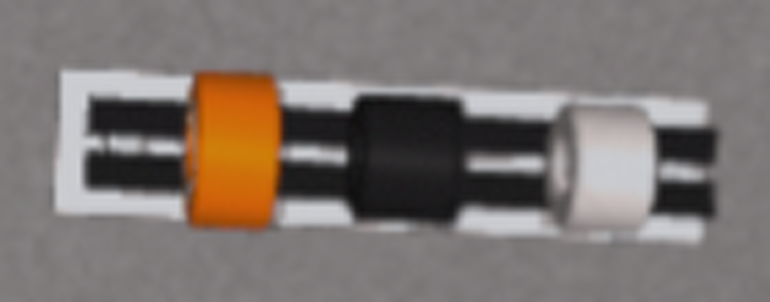

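```bash
cat >> h.py <<'E'
def plan(p,yaw,n):
    s=bot.observe(); q=s["ee_rot"]; r=R.from_quat([q[1],q[2],q[3],q[0]])
    x=np.array([np.cos(yaw),np.sin(yaw),0]); z=np.array([0,0,-1.]); y=np.cross(z,x)
    t=R.from_matrix(np.column_stack([x,y,z]))
    a=(r.inv()*t).as_rotvec()/n; d=(np.array(p)-s["tcp_pos"])/n*1000
    for i in range(n):
        l=r.inv().apply(d); print("dx %.1f dy %.1f dz %.1f  a %s"%(*l,np.round(a,4))); r=r*R.from_rotvec(a)
    print("tcp",np.round(s["tcp_pos"],4))
E
python3 - <<'E'
from h import *
plan([.5,-.15,.28],-0.03,8)
E
```

```text
dx -21.0 dy -47.6 dz -3.7  a [-0.      0.     -0.1349]
dx -14.4 dy -50.0 dz -3.7  a [-0.      0.     -0.1349]
dx -7.5 dy -51.5 dz -3.7  a [-0.      0.     -0.1349]
dx -0.6 dy -52.0 dz -3.7  a [-0.      0.     -0.1349]
dx 6.4 dy -51.6 dz -3.7  a [-0.      0.     -0.1349]
dx 13.3 dy -50.3 dz -3.7  a [-0.      0.     -0.1349]
dx 20.0 dy -48.0 dz -3.7  a [-0.      0.     -0.1349]
dx 26.2 dy -44.9 dz -3.7  a [-0.      0.     -0.1349]
tcp [ 0.2339 -0.47    0.2503]
```

move_arm(
  moves=[
    {"dx": -20, "dy": -45, "dz": -4, "az": -0.135},
    {"dx": -14, "dy": -48, "dz": -4, "az": -0.135},
    {"dx": -7, "dy": -49, "dz": -4, "az": -0.135},
    {"dx": 0, "dy": -49, "dz": -4, "az": -0.135},
    {"dx": 6, "dy": -49, "dz": -4, "az": -0.135},
    {"dx": 13, "dy": -48, "dz": -4, "az": -0.135},
    {"dx": 20, "dy": -45, "dz": -4, "az": -0.135},
    {"dx": 26, "dy": -42, "dz": -4, "az": -0.135},
  ],
)

```text
invalid input at $.moves[0]: expected keys dx, dy, dz, ax, ay, az, gripper
```

```bash
python3 - <<'E'
from h import *
go([.5,-.15,.28],-0.06)
E
```

```text
t 1.15 tcp [ 0.2339 -0.47    0.2503] F [-0.5 -0.1 -0.2] gap 0.085 d(tool)mm [-167.9 -380.8  -29.7] a [-0.     0.    -1.049] d after turn [ 246.4 -335.4  -29.7]
```

All keys are required.

move_arm(
  moves=[
    {"dx": -20, "dy": -45, "dz": -4, "ax": 0, "ay": 0, "az": -0.135, "gripper": 1},
    {"dx": -14, "dy": -48, "dz": -4, "ax": 0, "ay": 0, "az": -0.135, "gripper": 1},
    {"dx": -7, "dy": -49, "dz": -4, "ax": 0, "ay": 0, "az": -0.135, "gripper": 1},
    {"dx": 0, "dy": -49, "dz": -4, "ax": 0, "ay": 0, "az": -0.135, "gripper": 1},
    {"dx": 6, "dy": -49, "dz": -4, "ax": 0, "ay": 0, "az": -0.135, "gripper": 1},
    {"dx": 13, "dy": -48, "dz": -4, "ax": 0, "ay": 0, "az": -0.135, "gripper": 1},
    {"dx": 20, "dy": -45, "dz": -4, "ax": 0, "ay": 0, "az": -0.135, "gripper": 1},
    {"dx": 26, "dy": -42, "dz": -4, "ax": 0, "ay": 0, "az": -0.135, "gripper": 1},
  ],
)

```text
time_s: 1.95
tcp_pos: [0.4867, -0.1637, 0.2825]
ee_rot: [0.002, 1.0, 0.0, 0.001]
contact_force: [1.0, -1.7, 1.4]
finger_gap: 0.0854
```

```bash
python3 - <<'E'
from h import *
go([.5,-.15,.28],-0.06)
E
```

```text
t 1.95 tcp [ 0.4867 -0.1637  0.2825] F [ 1.  -1.7  1.4] gap 0.0854 d(tool)mm [ 13.3 -13.8   2.5] a [ 0.003  -0.0018  0.0602] d after turn [ 12.5 -14.5   2.5]
```

```bash
python3 - <<'E'
from h import *
f=shot("wrist","w1")
for n in ["wheel_center","spacer_center","cap_center"]:
  print(n,[(np.round(b["point"],4).tolist(),round(b["conf"],2)) for b in bot.boxes_of(n,f)][:2])
print(np.round(f["world_from_camera"],3))
E
```

```text
wheel_center [([0.4996, -0.0879, 0.1088], 0.6)]
spacer_center [([0.4928, -0.2232, 0.096], 0.68)]
cap_center []
[[ 1.     0.    -0.002  0.486]
 [ 0.     0.958  0.287 -0.092]
 [ 0.002 -0.287  0.958  0.406]
 [ 0.     0.     0.     1.   ]]
```

View pics/w1.png

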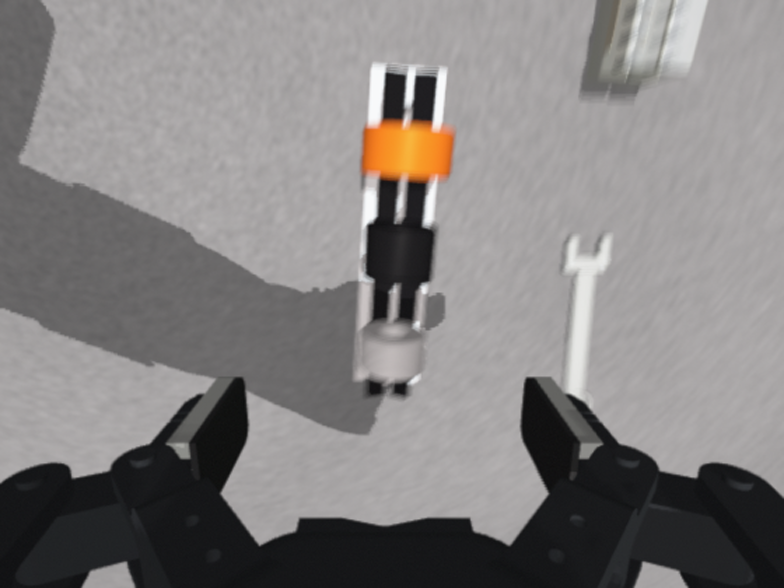

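```bash
python3 - <<'E'
from h import *
f=ld("w1"); g=ld("top0")
def mid(f,l,r,zc,rad,rowtop,rowbot,s):
    # lateral: mid of silhouettes; tangent height approx
    m=[onz(f,np.array(p)/s,zc+0.1*rad) for p in (l,r)]
    print(" lat",np.round((m[0]+m[1])/2,4),"width",round(np.linalg.norm(m[0]-m[1]),4))
    c=(l[0]+r[0])/2
    e=[onz(f,np.array(p)/s,zc+rad) for p in (rowtop,rowbot)]
    print(" ends at top",np.round(e[0],4),np.round(e[1],4),"len",round(np.linalg.norm(e[0]-e[1]),4))
print("wheel");mid(f,(363,152),(455,155),.082,.03,(409,122),(409,178),1.4)
print("cap");mid(f,(366,253),(435,255),.077,.025,(402,222),(401,284),1.4)
print("spacer");mid(f,(360,352),(425,353),.077,.025,(393,338),(393,380),1.4)
# top
o=np.array([295,215])
T=lambda p:tuple(np.array(p)/5.5+o)
print("top wheel");mid(g,T((238,73)),T((232,228)),.082,.03,T((194,150)),T((279,153)),1)
print("top cap");mid(g,T((410,94)),T((405,222)),.077,.025,T((355,156)),T((463,160)),1)
print("top spacer");mid(g,T((612,104)),T((608,232)),.077,.025,T((572,167)),T((656,169)),1)
print("rack dir")
for p,q in [((100,72),(705,103)),((60,212),(700,243))]:
    a=onz(g,T(p),.005);b=onz(g,T(q),.005); d=a-b; print(np.degrees(np.arctan2(d[1],d[0])),d)
for p,q in [((374,70),(366,180)),((446,72),(430,225))]:
    a=onz(f,np.array(p)/1.4,.005);b=onz(f,np.array(q)/1.4,.005); d=a-b; print(np.degrees(np.arctan2(d[1],d[0])),d)
o=np.array([120,190]);T6=lambda p:tuple(np.array(p)/6+o)
print("stand dir")
for p,q,z in [((135,52),(505,118),.0),((82,325),(460,393),.0),((350,212),(475,240),.11),((330,262),(470,287),.11)]:
    a=onz(g,T6(p),z);b=onz(g,T6(q),z); d=a-b; print(np.degrees(np.arctan2(d[1],d[0])))
print("ball",onz(g,T6((494,267)),.12),"tip",onz(g,T6((525,270)),.11))
print("side ball",onz(ld("side0"),(400/1.4,416/1.4),.12))
E
```

```text
wheel
 lat [ 0.5032 -0.0884  0.085 ] width 0.0606
 ends at top [ 0.5015 -0.071   0.112 ] [ 0.502 -0.103  0.112] len 0.0319
cap
 lat [ 0.4985 -0.1565  0.0795] width 0.0493
 ends at top [ 0.4984 -0.131   0.102 ] [ 0.4982 -0.1727  0.102 ] len 0.0417
spacer
 lat [ 0.4932 -0.2325  0.0795] width 0.0494
 ends at top [ 0.493  -0.2119  0.102 ] [ 0.4932 -0.2443  0.102 ] len 0.0324
top wheel
 lat [ 0.4985 -0.0881  0.085 ] width 0.0588
 ends at top [ 0.4996 -0.0701  0.112 ] [ 0.4977 -0.1014  0.112 ] len 0.0313
top cap
 lat [ 0.4939 -0.1547  0.0795] width 0.0489
 ends at top [ 0.4957 -0.131   0.102 ] [ 0.4931 -0.1714  0.102 ] len 0.0404
top spacer
 lat [ 0.488  -0.2326  0.0795] width 0.049
 ends at top [ 0.4894 -0.2123  0.102 ] [ 0.4878 -0.244   0.102 ] len 0.0317
rack dir
85.63048742265087 [0.0192596  0.25205419 0.        ]
85.72829114202409 [0.01986213 0.26591395 0.        ]
85.01823047340517 [0.00722732 0.08291253 0.        ]
85.71900102225999 [0.00890141 0.11891238 0.        ]
stand dir
78.59803905480274
78.9805504809741
76.29195074989583
78.82736269621233
ball [0.52130631 0.18797197 0.12      ] tip [0.52010691 0.1794788  0.11      ]
side ball [0.52351171 0.18761454 0.12      ]
```

```bash
python3 - <<'E'
from h import *
plan([.512,.15,.25],-0.195,8)
E
```

```text
dx 3.1 dy -39.3 dz 3.9  a [ 0.0003 -0.0001  0.024 ]
dx 2.2 dy -39.4 dz 3.9  a [ 0.0003 -0.0001  0.024 ]
dx 1.2 dy -39.4 dz 3.9  a [ 0.0003 -0.0001  0.024 ]
dx 0.3 dy -39.5 dz 3.9  a [ 0.0003 -0.0001  0.024 ]
dx -0.7 dy -39.4 dz 3.9  a [ 0.0003 -0.0001  0.024 ]
dx -1.6 dy -39.4 dz 4.0  a [ 0.0003 -0.0001  0.024 ]
dx -2.6 dy -39.4 dz 4.0  a [ 0.0003 -0.0001  0.024 ]
dx -3.5 dy -39.3 dz 4.0  a [ 0.0003 -0.0001  0.024 ]
tcp [ 0.4861 -0.1645  0.2819]
```

move_arm(
  moves=[
    {"dx": 3, "dy": -42, "dz": 4, "ax": 0, "ay": 0, "az": 0.025, "gripper": 1},
    {"dx": 2, "dy": -42, "dz": 4, "ax": 0, "ay": 0, "az": 0.025, "gripper": 1},
    {"dx": 1, "dy": -42, "dz": 4, "ax": 0, "ay": 0, "az": 0.025, "gripper": 1},
    {"dx": 0, "dy": -42, "dz": 4, "ax": 0, "ay": 0, "az": 0.025, "gripper": 1},
    {"dx": -1, "dy": -42, "dz": 4, "ax": 0, "ay": 0, "az": 0.025, "gripper": 1},
    {"dx": -2, "dy": -42, "dz": 4, "ax": 0, "ay": 0, "az": 0.025, "gripper": 1},
    {"dx": -3, "dy": -42, "dz": 4, "ax": 0, "ay": 0, "az": 0.025, "gripper": 1},
    {"dx": -4, "dy": -20, "dz": 2, "ax": 0, "ay": 0, "az": 0.025, "gripper": 1},
  ],
)

```text
time_s: 2.95
tcp_pos: [0.5124, 0.1451, 0.2487]
ee_rot: [0.003, 0.993, -0.122, 0.001]
contact_force: [1.4, -1.0, -0.6]
finger_gap: 0.0852
```

```bash
python3 - <<'E'
from h import *
f=shot("wrist","w2")
go([.512,.15,.25],-0.195)
E
```

```text
t 3.0 tcp [0.5121 0.1466 0.2485] F [-1.6  2.4 -0.5] gap 0.0851 d(tool)mm [-0.9 -3.3 -1.6] a [ 0.0056 -0.0015 -0.0493] d after turn [-0.8 -3.3 -1.5]
```

View pics/w2.png

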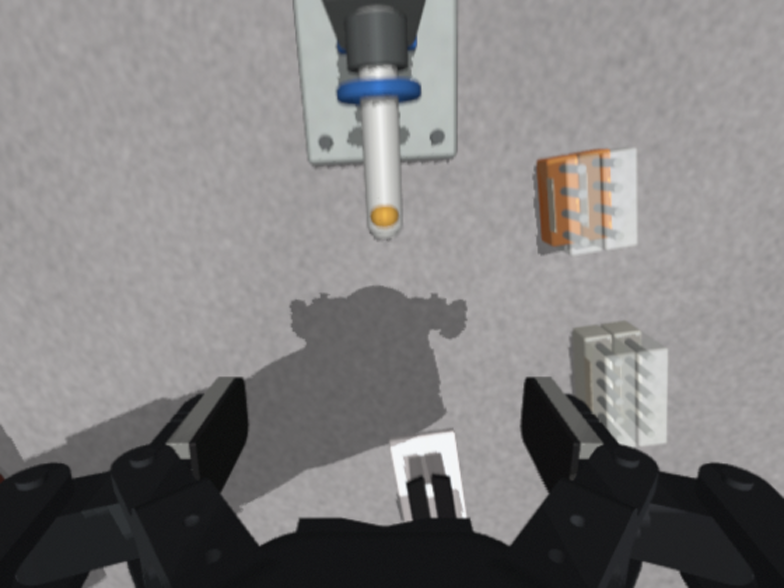

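```bash
python3 - <<'E'
from h import *
f=ld("w2");c=f["color"][:,:,::-1]
cv2.imwrite("pics/w2c.png",cv2.resize(c[40:180,230:310],None,fx=4.2,fy=4.2,interpolation=cv2.INTER_CUBIC)); 
gr=cv2.cvtColor(c,cv2.COLOR_BGR2GRAY).astype(float)
for r in range(75,160,12):
    print(r,gr[r,250:294].astype(int))
E
```

```text
75 [130 129 126 114  87  79  79  84 103 121 138 153 168 181 189 186 173 177
 191 209 219 222 220 219 211 204 196 190 185 179 173 165 148 114 120 156
 164 166 171 176 178 179 181 182]
87 [185 185 186 185 172 148 147 143 128 140 156 167 177 187 194 200 206 213
 218 224 232 238 236 229 221 215 207 199 193 187 181 174 164 149 138 156
 184 187 187 187 187 187 187 188]
99 [112 111 112 112 112 112 112 111 113 125 144 159 171 182 190 196 202 210
 215 220 227 235 238 233 225 218 210 202 196 190 184 177 170 156 136 114
 111 111 111 115 133 160 182 186]
111 [181 180 180 180 181 181 180 180 170 145 134 150 164 175 185 193 199 205
 211 217 222 230 235 235 228 221 215 207 199 193 187 181 174 163 146 132
 147 160 158 162 160 161 161 159]
123 [163 165 166 165 165 164 162 159 155 145 127 139 156 167 178 188 196 201
 209 213 218 224 232 236 232 224 217 210 203 196 190 184 178 169 155 136
 133 152 155 156 156 157 158 158]
135 [160 161 161 162 162 161 159 157 158 159 150 131 144 160 171 183 191 197
 203 210 214 220 226 232 232 227 220 214 207 199 193 187 181 172 161 144
 134 150 158 159 159 159 160 161]
147 [161 162 163 164 163 159 157 156 155 156 152 138 134 150 163 172 175 178
 177 177 175 176 175 180 183 181 177 173 171 166 167 167 170 174 168 152
 136 139 156 156 155 155 157 159]
159 [154 156 157 157 158 160 161 162 165 166 166 155 133 139 154 155 139 129
 130 137 144 146 148 150 152 153 151 148 144 141 137 139 147 156 163 159
 142 138 159 163 163 163 165 164]
```

View pics/w2c.png

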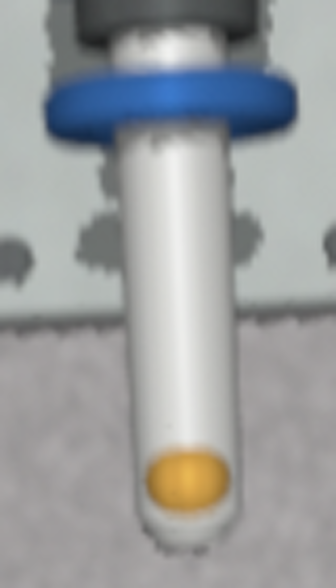

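```bash
python3 - <<'E'
from h import *
f=ld("w2")
P=np.array([onz(f,(c,r),.1105) for c,r in [(271,87),(272.4,111),(272.8,123),(273.5,135),(273.95,147)]])
k=np.polyfit(P[:,1],P[:,0],1); print("x=",k, "dir deg",90-np.degrees(np.arctan(k[0])))
b=onz(f,(274.8,154.8),.1215);print("ball",b,"axis x there",np.polyval(k,b[1]))
print("ring front-ish top",onz(f,(271,72),.132), "tip",onz(f,(273.5,170.5),.106))
w=ld("w1")
E
```

```text
x= [0.19646264 0.48635165] dir deg 78.88507983096014
ball [0.52314299 0.18561559 0.1215    ] axis x there 0.5228181838146677
ring front-ish top [0.53408574 0.24044668 0.132     ] tip [0.51873147 0.17188931 0.106     ]
```

```bash
python3 - <<'E'
from h import *
plan([.502,-.0872,.16],-0.077,6)
E
```

```text
dx 7.8 dy 38.1 dz 15.0  a [ 0.0009 -0.0002 -0.0279]
dx 6.7 dy 38.3 dz 14.9  a [ 0.0009 -0.0002 -0.0279]
dx 5.6 dy 38.5 dz 14.9  a [ 0.0009 -0.0002 -0.0279]
dx 4.6 dy 38.7 dz 14.9  a [ 0.0009 -0.0002 -0.0279]
dx 3.5 dy 38.8 dz 14.8  a [ 0.0009 -0.0002 -0.0279]
dx 2.4 dy 38.9 dz 14.8  a [ 0.0009 -0.0002 -0.0279]
tcp [0.5121 0.1466 0.2485]
```

move_arm(
  moves=[
    {"dx": 8, "dy": 40, "dz": 15, "ax": 0.001, "ay": 0, "az": -0.03, "gripper": 1},
    {"dx": 7, "dy": 40, "dz": 15, "ax": 0.001, "ay": 0, "az": -0.03, "gripper": 1},
    {"dx": 6, "dy": 40, "dz": 15, "ax": 0.001, "ay": 0, "az": -0.03, "gripper": 1},
    {"dx": 5, "dy": 40, "dz": 15, "ax": 0.001, "ay": 0, "az": -0.03, "gripper": 1},
    {"dx": 4, "dy": 40, "dz": 15, "ax": 0.001, "ay": 0, "az": -0.03, "gripper": 1},
    {"dx": 2, "dy": 35, "dz": 15, "ax": 0.001, "ay": 0, "az": -0.025, "gripper": 1},
    {"dx": 0, "dy": 0, "dz": 0, "ax": 0, "ay": 0, "az": 0, "gripper": 1},
  ],
)

```text
time_s: 3.7
tcp_pos: [0.5008, -0.1081, 0.1563]
ee_rot: [0.001, 0.999, -0.037, 0.002]
contact_force: [-1.3, 1.1, 0.2]
finger_gap: 0.0852
```

```bash
python3 - <<'E'
from h import *
f=shot("wrist","w3")
go([.502,-.0872,.083],-0.077)
E
```

```text
t 3.75 tcp [ 0.5011 -0.1066  0.1571] F [ 0.7 -0.9 -0.9] gap 0.0856 d(tool)mm [ -0.8 -19.5  74. ] a [ 0.0007 -0.0037  0.0019] d after turn [ -0.6 -19.5  74.1]
```

View pics/w3.png

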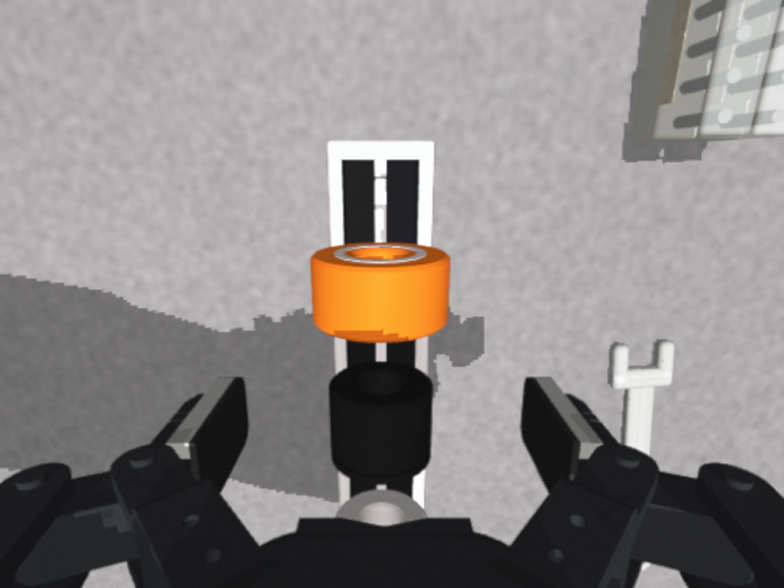

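```bash
python3 - <<'E'
from h import *
f=ld("w3")
for p,z in [((380,243),.112),((380,341),.112),((380,365),.102),((381,477),.102)]:
    print(np.round(onz(f,np.array(p)/1.4,z),4))
m=[onz(f,np.array(p)/1.4,.085) for p in [(311,280),(450,280)]];print((m[0]+m[1])/2)
E
```

```text
[ 0.5024 -0.0655  0.112 ]
[ 0.4995 -0.1037  0.112 ]
[ 0.4983 -0.1183  0.102 ]
[ 0.4945 -0.1729  0.102 ]
[ 0.50094319 -0.08620671  0.085     ]
```

```bash
python3 - <<'E'
from h import *
f=ld("w3")
for p,z in [((380,268),.112),((380,254),.082),((380,341),.112),((381,380),.077),((381,477),.102)]:
    print(np.round(onz(f,np.array(p)/1.4,z),4))
go([.501,-.0885,.083],-0.077)
E
```

```text
[ 0.5017 -0.0748  0.112 ]
[ 0.5015 -0.0754  0.082 ]
[ 0.4995 -0.1037  0.112 ]
[ 0.4972 -0.1377  0.077 ]
[ 0.4945 -0.1729  0.102 ]
t 3.75 tcp [ 0.5011 -0.1066  0.1571] F [ 0.7 -0.9 -0.9] gap 0.0856 d(tool)mm [ -1.7 -18.1  74. ] a [ 0.0007 -0.0037  0.0019] d after turn [ -1.5 -18.1  74.1]
```

move_arm(
  moves=[
    {"dx": 0, "dy": -10, "dz": 15, "ax": 0, "ay": -0.002, "az": 0, "gripper": 1},
    {"dx": 0, "dy": -6, "dz": 20, "ax": 0, "ay": -0.002, "az": 0, "gripper": 1},
    {"dx": 0, "dy": -1, "dz": 18, "ax": 0, "ay": 0, "az": 0, "gripper": 1},
    {"dx": 0, "dy": 0, "dz": 12, "ax": 0, "ay": 0, "az": 0, "gripper": 1},
    {"dx": 0, "dy": 0, "dz": 0, "ax": 0, "ay": 0, "az": 0, "gripper": 1},
  ],
)

```text
time_s: 4.25
tcp_pos: [0.5018, -0.0916, 0.0928]
ee_rot: [0.001, 0.999, -0.043, 0.001]
contact_force: [-0.6, 1.1, -0.2]
finger_gap: 0.0855
```

```bash
python3 - <<'E'
from h import *
go([.501,-.0893,.083],-0.077)
E
```

```text
t 4.25 tcp [ 0.5018 -0.0916  0.0928] F [-0.6  1.1 -0.2] gap 0.0855 d(tool)mm [-1.1 -2.3  9.7] a [ 0.0009 -0.0026 -0.0084] d after turn [-1.  -2.3  9.8]
```

move_arm(
  moves=[
    {"dx": -1, "dy": -2, "dz": 9, "ax": 0, "ay": -0.002, "az": -0.008, "gripper": 1},
    {"dx": 0, "dy": 0, "dz": 0, "ax": 0, "ay": 0, "az": 0, "gripper": 1},
  ],
)

```text
time_s: 4.45
tcp_pos: [0.5012, -0.0895, 0.0845]
ee_rot: [0.001, 0.999, -0.039, 0.001]
contact_force: [0.3, 0.6, 0.3]
finger_gap: 0.0853
```

```bash
python3 - <<'E'
from h import *
go([.501,-.0893,.083],-0.077)
E
```

```text
t 4.45 tcp [ 0.5012 -0.0895  0.0845] F [0.3 0.6 0.3] gap 0.0853 d(tool)mm [-0.2 -0.2  1.5] a [ 0.0011 -0.0016 -0.0007] d after turn [-0.2 -0.2  1.5]
```

move_arm(
  moves=[
    {"dx": 0, "dy": 0, "dz": 2, "ax": 0, "ay": 0, "az": 0, "gripper": 0},
    {"dx": 0, "dy": 0, "dz": 0, "ax": 0, "ay": 0, "az": 0, "gripper": 0},
    {"dx": 0, "dy": 0, "dz": 0, "ax": 0, "ay": 0, "az": 0, "gripper": 0},
    {"dx": 0, "dy": 0, "dz": 0, "ax": 0, "ay": 0, "az": 0, "gripper": 0},
    {"dx": 0, "dy": 0, "dz": 0, "ax": 0, "ay": 0, "az": 0, "gripper": 0},
  ],
  squeeze=70,
)

```text
time_s: 4.95
tcp_pos: [0.5009, -0.0896, 0.0841]
ee_rot: [0.001, 0.999, -0.039, 0.001]
contact_force: [-0.8, -0.0, -2.0]
finger_gap: 0.0586
```

```bash
python3 - <<'E'
from h import *
go([.501,-.0893,.083],-0.077); print(bot.observe()["wrist_torque"])
E
```

```text
t 4.95 tcp [ 0.5009 -0.0896  0.0841] F [-0.8 -0.  -2. ] gap 0.0586 d(tool)mm [ 0.1 -0.3  1.1] a [ 0.0018 -0.0017 -0.001 ] d after turn [ 0.1 -0.3  1.1]
[ 0.02939197 -0.02853839  0.0106529 ]
```

```bash
python3 - <<'E'
from h import *
plan([.510,.120,.150],-0.194,8)
E
```

```text
dx -0.9 dy -26.2 dz -8.3  a [ 0.0002 -0.0002  0.0145]
dx -1.3 dy -26.2 dz -8.3  a [ 0.0002 -0.0002  0.0145]
dx -1.7 dy -26.2 dz -8.3  a [ 0.0002 -0.0002  0.0145]
dx -2.0 dy -26.1 dz -8.3  a [ 0.0002 -0.0002  0.0145]
dx -2.4 dy -26.1 dz -8.3  a [ 0.0002 -0.0002  0.0145]
dx -2.8 dy -26.1 dz -8.3  a [ 0.0002 -0.0002  0.0145]
dx -3.2 dy -26.0 dz -8.3  a [ 0.0002 -0.0002  0.0145]
dx -3.6 dy -26.0 dz -8.2  a [ 0.0002 -0.0002  0.0145]
tcp [ 0.5009 -0.0896  0.0841]
```

move_arm(
  moves=[
    {"dx": 0, "dy": 0, "dz": -20, "ax": 0, "ay": 0, "az": 0, "gripper": 0},
    {"dx": 0, "dy": 0, "dz": -30, "ax": 0, "ay": 0, "az": 0, "gripper": 0},
    {"dx": -1, "dy": -20, "dz": -16, "ax": 0, "ay": 0, "az": 0.015, "gripper": 0},
    {"dx": -2, "dy": -30, "dz": 0, "ax": 0, "ay": 0, "az": 0.02, "gripper": 0},
    {"dx": -2, "dy": -35, "dz": 0, "ax": 0, "ay": 0, "az": 0.02, "gripper": 0},
    {"dx": -2, "dy": -40, "dz": 0, "ax": 0, "ay": 0, "az": 0.02, "gripper": 0},
    {"dx": -3, "dy": -40, "dz": 0, "ax": 0, "ay": 0, "az": 0.02, "gripper": 0},
    {"dx": -3, "dy": -20, "dz": 0, "ax": 0, "ay": 0, "az": 0.02, "gripper": 0},
  ],
)

```text
time_s: 5.75
tcp_pos: [0.513, 0.0992, 0.1524]
ee_rot: [0.001, 0.995, -0.102, 0.002]
contact_force: [1.3, -0.1, -1.8]
finger_gap: 0.0582
```

```bash
python3 - <<'E'
from h import *
go([.512,.130,.112],-0.194)
E
```

```text
t 5.75 tcp [0.513  0.0992 0.1524] F [ 1.3 -0.1 -1.8] gap 0.0582 d(tool)mm [ -7.4 -30.   40.3] a [ 0.001  -0.0036 -0.0104] d after turn [ -6.9 -30.1  40.4]
```

move_arm(
  moves=[
    {"dx": -3, "dy": -8, "dz": 15, "ax": 0, "ay": -0.003, "az": -0.01, "gripper": 0},
    {"dx": -3, "dy": -8, "dz": 14, "ax": 0, "ay": 0, "az": 0, "gripper": 0},
    {"dx": 0, "dy": -4, "dz": 8, "ax": 0, "ay": 0, "az": 0, "gripper": 0},
    {"dx": 0, "dy": 0, "dz": 0, "ax": 0, "ay": 0, "az": 0, "gripper": 0},
    {"dx": 0, "dy": 0, "dz": 0, "ax": 0, "ay": 0, "az": 0, "gripper": 0},
  ],
)

```text
time_s: 6.25
tcp_pos: [0.5114, 0.1241, 0.1144]
ee_rot: [0.0, 0.995, -0.095, 0.001]
contact_force: [0.5, -0.6, -2.1]
finger_gap: 0.0579
```

```bash
python3 - <<'E'
from h import *
go([.512,.130,.112],-0.194)
f=shot("wrist","w4"); shot("side","s4")
go([.512,.130,.112],-0.194)
g=ld("s4")["color"][:,:,::-1]; cv2.imwrite("pics/s4c.png",cv2.resize(g[220:420,190:390],None,fx=3,fy=3,interpolation=cv2.INTER_CUBIC))
E
```

```text
t 6.25 tcp [0.5114 0.1241 0.1144] F [ 0.5 -0.6 -2.1] gap 0.0579 d(tool)mm [-0.5 -5.9  2.4] a [ 0.0003 -0.0014  0.0042] d after turn [-0.6 -5.9  2.4]
t 6.35 tcp [0.5117 0.124  0.1147] F [ 0.1  0.7 -1.6] gap 0.0585 d(tool)mm [-0.8 -6.   2.7] a [ 0.     -0.002   0.0037] d after turn [-0.8 -6.   2.7]
```

View pics/w4.png

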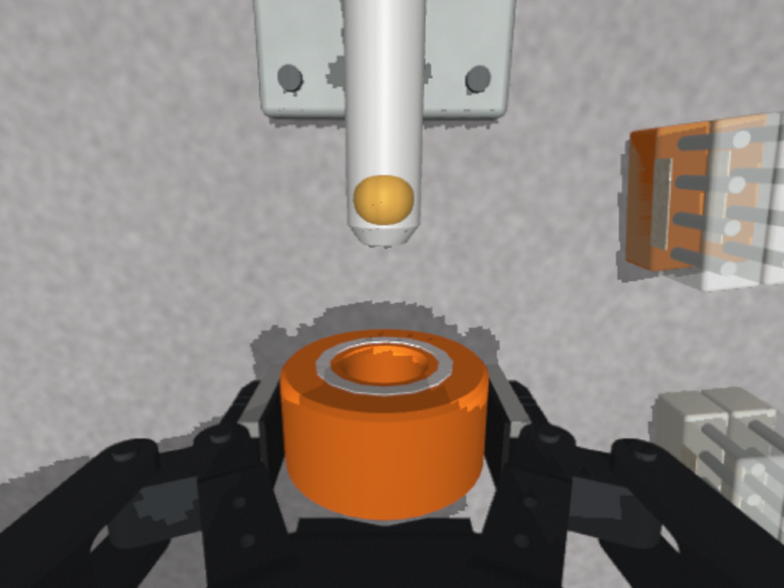

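View pics/s4c.png

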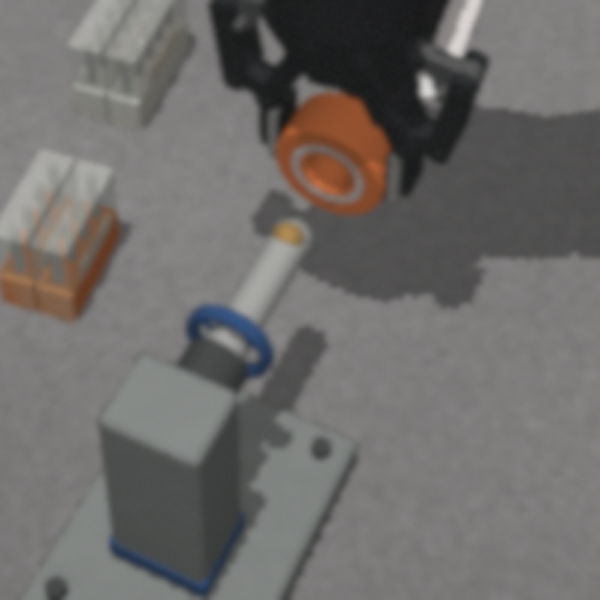

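move_arm(
  moves=[
    {"dx": -0.5, "dy": -8, "dz": 2.5, "ax": 0, "ay": 0, "az": 0, "gripper": 0},
    {"dx": 0, "dy": -12, "dz": 0, "ax": 0, "ay": 0, "az": 0.003, "gripper": 0},
    {"dx": 0, "dy": -7, "dz": 0, "ax": 0, "ay": 0, "az": 0, "gripper": 0},
    {"dx": 0, "dy": 0, "dz": 0, "ax": 0, "ay": 0, "az": 0, "gripper": 0},
  ],
)

```text
time_s: 6.75
tcp_pos: [0.518, 0.1521, 0.1133]
ee_rot: [-0.0, 0.995, -0.098, 0.002]
contact_force: [-0.2, -0.9, -1.6]
finger_gap: 0.0586
```

```bash
cat >> h.py <<'E'
U=np.array([np.cos(np.radians(78.9)),np.sin(np.radians(78.9)),0]); L=np.array([U[1],-U[0],0])
TIP=np.array([.5206,.1745,.110])
def st():
    s=bot.observe(); d=(s["tcp_pos"]-TIP)*1000; F=s["contact_force"]; q=s["ee_rot"]; r=R.from_quat([q[1],q[2],q[3],q[0]])
    t=R.from_matrix(np.column_stack([L,-U,[0,0,-1]]))
    print("t %.2f along %.2f lat %.2f z %.2f | F along %.1f lat %.1f z %.1f | gap %.1f"%(s["time_s"],d@U,d@L,d[2],F@U,F@L,F[2],s["finger_gap"]*1e3),"rot err",np.round((r.inv()*t).as_rotvec(),4),"M",np.round(s["wrist_torque"],2))
E
python3 - <<'E'
from h import *
st()
f=shot("wrist","w5")
E
```

```text
t 6.75 along -22.44 lat 1.72 z 3.33 | F along -0.9 lat 0.0 z -1.6 | gap 58.6 rot err [-0.001  -0.0043 -0.0019] M [ 0.04 -0.02  0.01]
```

View pics/w5.png

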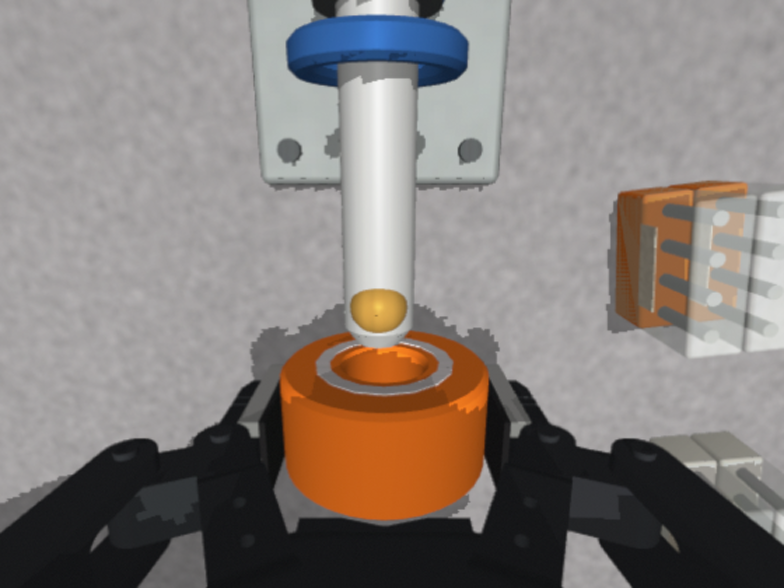

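move_arm(
  moves=[
    {"dx": -1.7, "dy": 0, "dz": 1.3, "ax": 0, "ay": -0.004, "az": 0, "gripper": 0},
    {"dx": 0, "dy": 0, "dz": 0, "ax": 0, "ay": 0, "az": 0, "gripper": 0},
  ],
)

```text
time_s: 7.0
tcp_pos: [0.5159, 0.1522, 0.1119]
ee_rot: [-0.0, 0.995, -0.097, -0.0]
contact_force: [0.1, -0.1, -2.5]
finger_gap: 0.0585
```

```bash
python3 - <<'E'
from h import *
st()
E
```

```text
t 7.00 along -22.74 lat -0.29 z 1.92 | F along -0.1 lat 0.1 z -2.5 | gap 58.5 rot err [-0.0006  0.0001 -0.0013] M [0.03 0.05 0.01]
```

Now advance gently onto the rod.

move_arm(
  moves=[
    {"dx": 0.2, "dy": -4, "dz": 0, "ax": 0, "ay": 0, "az": 0, "gripper": 0},
    {"dx": 0, "dy": -4, "dz": 0, "ax": 0, "ay": 0, "az": 0, "gripper": 0},
    {"dx": 0, "dy": -4, "dz": 0, "ax": 0, "ay": 0, "az": 0, "gripper": 0},
  ],
)

```text
time_s: 7.3
tcp_pos: [0.5185, 0.164, 0.1119]
ee_rot: [-0.0, 0.995, -0.098, -0.0]
contact_force: [0.3, 0.2, -2.7]
finger_gap: 0.0584
```

```bash
python3 - <<'E'
from h import *
st()
E
```

```text
t 7.30 along -10.72 lat -0.05 z 1.91 | F along 0.2 lat 0.3 z -2.7 | gap 58.4 rot err [-0.0003  0.0004 -0.0026] M [-0.01  0.02 -0.05]
```

move_arm(
  moves=[
    {"dx": 0, "dy": -3, "dz": 0, "ax": 0, "ay": 0, "az": 0, "gripper": 0},
    {"dx": 0, "dy": -3, "dz": 0, "ax": 0, "ay": 0, "az": 0, "gripper": 0},
  ],
)

```text
time_s: 7.5
tcp_pos: [0.5199, 0.1703, 0.112]
ee_rot: [0.0, 0.995, -0.098, -0.0]
contact_force: [-0.3, -2.5, 0.6]
finger_gap: 0.0587
```

```bash
python3 - <<'E'
from h import *
st()
E
```

```text
t 7.50 along -4.23 lat 0.14 z 2.04 | F along -2.5 lat 0.2 z 0.6 | gap 58.7 rot err [ 0.0002  0.     -0.0026] M [-0.45  0.11 -0.01]
```

move_arm(
  moves=[
    {"dx": 0, "dy": -3, "dz": 0, "ax": 0, "ay": 0, "az": 0, "gripper": 0},
    {"dx": 0, "dy": -3, "dz": 0, "ax": 0, "ay": 0, "az": 0, "gripper": 0},
  ],
)

```text
time_s: 7.7
tcp_pos: [0.5214, 0.1764, 0.1124]
ee_rot: [0.0, 0.995, -0.098, 0.0]
contact_force: [-0.8, -2.5, 0.3]
finger_gap: 0.0585
```

```bash
python3 - <<'E'
from h import *
st()
E
```

```text
t 7.70 along 2.06 lat 0.41 z 2.37 | F along -2.6 lat -0.3 z 0.3 | gap 58.5 rot err [ 0.0008 -0.0006 -0.0028] M [-0.4   0.08 -0.03]
```

move_arm(
  moves=[
    {"dx": -0.3, "dy": -5, "dz": 0.2, "ax": 0, "ay": 0, "az": 0, "gripper": 0},
    {"dx": -0.1, "dy": -5, "dz": 0.1, "ax": 0, "ay": 0, "az": -0.002, "gripper": 0},
    {"dx": -0.1, "dy": -5, "dz": 0, "ax": 0, "ay": 0, "az": 0, "gripper": 0},
    {"dx": 0, "dy": -4, "dz": 0, "ax": 0, "ay": 0, "az": 0, "gripper": 0},
  ],
)

```text
time_s: 8.1
tcp_pos: [0.5251, 0.1966, 0.1123]
ee_rot: [0.001, 0.995, -0.097, 0.001]
contact_force: [-0.6, -2.2, 1.1]
finger_gap: 0.0585
```

```bash
python3 - <<'E'
from h import *
st()
E
```

```text
t 8.10 along 22.53 lat 0.18 z 2.33 | F along -2.2 lat -0.1 z 1.1 | gap 58.5 rot err [ 0.0011 -0.0013 -0.001 ] M [-0.43  0.08 -0.05]
```

move_arm(
  moves=[
    {"dx": -0.1, "dy": -5, "dz": 0.1, "ax": 0, "ay": 0, "az": 0, "gripper": 0},
    {"dx": 0, "dy": -5, "dz": 0.1, "ax": 0, "ay": 0, "az": 0, "gripper": 0},
    {"dx": 0, "dy": -5, "dz": 0, "ax": 0, "ay": 0, "az": 0, "gripper": 0},
    {"dx": 0, "dy": -4, "dz": 0, "ax": 0, "ay": 0, "az": 0, "gripper": 0},
  ],
)

```text
time_s: 8.5
tcp_pos: [0.5286, 0.2179, 0.1115]
ee_rot: [-0.0, 0.995, -0.097, 0.0]
contact_force: [-0.7, -0.8, -2.7]
finger_gap: 0.0581
```

```bash
python3 - <<'E'
from h import *
st(); shot("wrist","w6")
E
```

```text
t 8.50 along 44.08 lat -0.49 z 1.45 | F along -0.9 lat -0.6 z -2.7 | gap 58.1 rot err [-0.0002 -0.     -0.0002] M [-0.    0.02  0.03]
```

View pics/w6.png

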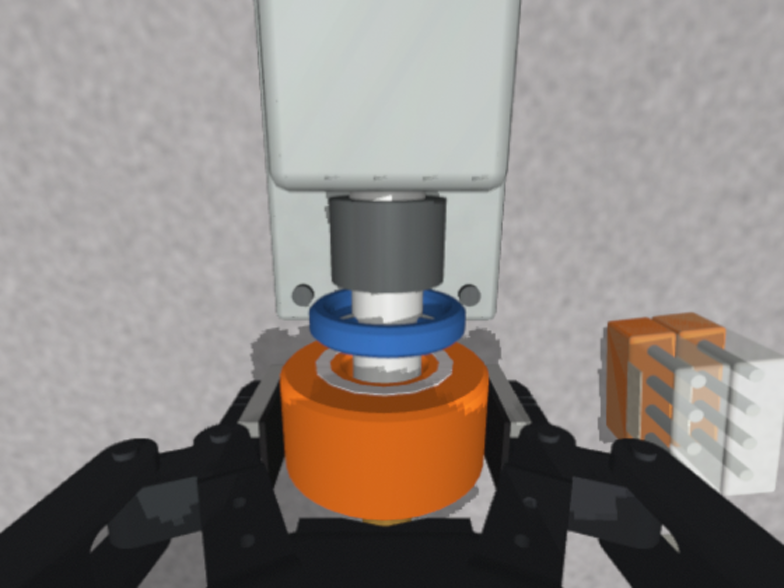

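move_arm(
  moves=[
    {"dx": 0.3, "dy": -3, "dz": -0.4, "ax": 0, "ay": 0, "az": 0, "gripper": 0},
    {"dx": 0.1, "dy": -3, "dz": 0, "ax": 0, "ay": 0, "az": 0, "gripper": 0},
    {"dx": 0, "dy": -3, "dz": 0, "ax": 0, "ay": 0, "az": 0, "gripper": 0},
    {"dx": 0, "dy": -3, "dz": 0, "ax": 0, "ay": 0, "az": 0, "gripper": 0},
  ],
)

```text
time_s: 8.95
tcp_pos: [0.5313, 0.2305, 0.1117]
ee_rot: [0.0, 0.995, -0.097, -0.0]
contact_force: [-0.2, -2.6, -1.5]
finger_gap: 0.0586
```

```bash
python3 - <<'E'
from h import *
st()
E
```

```text
t 8.95 along 56.98 lat -0.24 z 1.70 | F along -2.6 lat 0.3 z -1.5 | gap 58.6 rot err [ 0.0004  0.0004 -0.0003] M [-0.44  0.08 -0.03]
```

move_arm(
  moves=[
    {"dx": 0, "dy": -1.5, "dz": 0, "ax": 0, "ay": 0, "az": 0, "gripper": 0},
    {"dx": 0, "dy": -1.5, "dz": 0, "ax": 0, "ay": 0, "az": 0, "gripper": 0},
  ],
)

```text
time_s: 9.15
tcp_pos: [0.5319, 0.2333, 0.1117]
ee_rot: [0.001, 0.995, -0.097, -0.0]
contact_force: [-0.4, -3.2, -1.0]
finger_gap: 0.0583
```

```bash
python3 - <<'E'
from h import *
st()
E
```

```text
t 9.15 along 59.92 lat -0.25 z 1.72 | F along -3.3 lat 0.2 z -1.0 | gap 58.3 rot err [ 0.0013  0.0004 -0.0005] M [-0.34  0.1  -0.06]
```

move_arm(
  moves=[
    {"dx": 0, "dy": -0.8, "dz": 0, "ax": 0, "ay": 0, "az": 0, "gripper": 0},
    {"dx": 0, "dy": -0.8, "dz": 0, "ax": 0, "ay": 0, "az": 0, "gripper": 0},
    {"dx": 0, "dy": -0.8, "dz": 0, "ax": 0, "ay": 0, "az": 0, "gripper": 0},
  ],
)

```text
time_s: 9.45
tcp_pos: [0.5323, 0.2356, 0.1117]
ee_rot: [0.001, 0.995, -0.097, -0.0]
contact_force: [-0.2, -1.4, -1.6]
finger_gap: 0.0582
```

```bash
python3 - <<'E'
from h import *
st()
E
```

```text
t 9.45 along 62.21 lat -0.24 z 1.73 | F along -1.5 lat 0.1 z -1.6 | gap 58.2 rot err [ 0.0017  0.0004 -0.0009] M [-0.35  0.08 -0.  ]
```

move_arm(
  moves=[
    {"dx": 0, "dy": -0.8, "dz": 0, "ax": 0, "ay": 0, "az": 0, "gripper": 0},
    {"dx": 0, "dy": -0.8, "dz": 0, "ax": 0, "ay": 0, "az": 0, "gripper": 0},
    {"dx": 0, "dy": -0.8, "dz": 0, "ax": 0, "ay": 0, "az": 0, "gripper": 0},
  ],
)

```text
time_s: 9.75
tcp_pos: [0.5328, 0.238, 0.1117]
ee_rot: [0.001, 0.995, -0.097, -0.0]
contact_force: [0.0, -1.7, -1.1]
finger_gap: 0.0587
```

```bash
python3 - <<'E'
from h import *
st()
E
```

```text
t 9.75 along 64.66 lat -0.28 z 1.71 | F along -1.7 lat 0.4 z -1.1 | gap 58.7 rot err [ 0.0018  0.0005 -0.001 ] M [-0.34  0.06 -0.07]
```

move_arm(
  moves=[
    {"dx": 0, "dy": -0.8, "dz": 0, "ax": 0.001, "ay": 0, "az": 0, "gripper": 0},
    {"dx": 0, "dy": -0.8, "dz": 0, "ax": 0, "ay": 0, "az": 0, "gripper": 0},
    {"dx": 0, "dy": -0.8, "dz": 0, "ax": 0, "ay": 0, "az": 0, "gripper": 0},
  ],
)

```text
time_s: 10.05
tcp_pos: [0.5333, 0.2405, 0.1117]
ee_rot: [0.0, 0.995, -0.097, -0.0]
contact_force: [-0.6, -3.1, -1.1]
finger_gap: 0.0585
```

```bash
python3 - <<'E'
from h import *
st()
E
```

```text
t 10.05 along 67.23 lat -0.25 z 1.70 | F along -3.2 lat 0.0 z -1.1 | gap 58.5 rot err [ 0.0008  0.0005 -0.001 ] M [-0.44  0.1  -0.01]
```

move_arm(
  moves=[
    {"dx": 0, "dy": -0.8, "dz": 0, "ax": 0, "ay": 0, "az": 0, "gripper": 0},
    {"dx": 0, "dy": -0.8, "dz": 0, "ax": 0, "ay": 0, "az": 0, "gripper": 0},
    {"dx": 0, "dy": -0.8, "dz": 0, "ax": 0, "ay": 0, "az": 0, "gripper": 0},
  ],
)

```text
time_s: 10.35
tcp_pos: [0.5336, 0.2423, 0.1117]
ee_rot: [0.001, 0.995, -0.097, -0.0]
contact_force: [-0.7, -8.9, 1.7]
finger_gap: 0.0589
```

```bash
python3 - <<'E'
from h import *
st()
E
```

```text
t 10.35 along 69.09 lat -0.26 z 1.70 | F along -8.9 lat 1.0 z 1.7 | gap 58.9 rot err [ 0.0025  0.0004 -0.0015] M [-1.71  0.26 -0.08]
```

move_arm(
  moves=[
    {"dx": 0, "dy": -0.6, "dz": 0, "ax": 0, "ay": 0, "az": 0, "gripper": 0},
    {"dx": 0, "dy": -0.6, "dz": 0, "ax": 0, "ay": 0, "az": 0, "gripper": 0},
  ],
)

```text
time_s: 10.55
tcp_pos: [0.5336, 0.2423, 0.1117]
ee_rot: [0.003, 0.995, -0.098, -0.0]
contact_force: [-0.4, -6.0, 0.9]
finger_gap: 0.0586
```

```bash
python3 - <<'E'
from h import *
st()
E
```

```text
t 10.55 along 69.05 lat -0.30 z 1.71 | F along -6.0 lat 0.7 z 0.9 | gap 58.6 rot err [ 0.0053  0.0005 -0.0023] M [-0.98  0.24 -0.01]
```

move_arm(
  moves=[
    {"dx": 0.3, "dy": -0.2, "dz": 0.6, "ax": 0.005, "ay": 0, "az": -0.002, "gripper": 0},
    {"dx": 0, "dy": -0.3, "dz": 0.5, "ax": 0, "ay": 0, "az": 0, "gripper": 0},
    {"dx": 0, "dy": -0.5, "dz": 0, "ax": 0, "ay": 0, "az": 0, "gripper": 0},
  ],
)

```text
time_s: 10.85
tcp_pos: [0.5338, 0.2423, 0.1106]
ee_rot: [0.001, 0.995, -0.097, -0.0]
contact_force: [-2.0, -6.1, 1.0]
finger_gap: 0.0584
```

```bash
python3 - <<'E'
from h import *
st()
E
```

```text
t 10.85 along 69.06 lat -0.05 z 0.63 | F along -6.3 lat -0.7 z 1.0 | gap 58.4 rot err [ 0.0021  0.0005 -0.0009] M [-1.26  0.25 -0.09]
```

move_arm(
  moves=[
    {"dx": 0, "dy": -0.2, "dz": 0, "ax": 0, "ay": 0, "az": 0, "gripper": 1},
    {"dx": 0, "dy": 0, "dz": 0, "ax": 0, "ay": 0, "az": 0, "gripper": 1},
    {"dx": 0, "dy": 0, "dz": 0, "ax": 0, "ay": 0, "az": 0, "gripper": 1},
    {"dx": 0, "dy": 0, "dz": 0, "ax": 0, "ay": 0, "az": 0, "gripper": 1},
  ],
)

```text
time_s: 11.25
tcp_pos: [0.535, 0.2444, 0.1112]
ee_rot: [-0.001, 0.995, -0.097, 0.001]
contact_force: [-0.8, -0.2, -0.4]
finger_gap: 0.0854
```

```bash
python3 - <<'E'
from h import *
st()
E
```

```text
t 11.25 along 71.36 lat 0.70 z 1.23 | F along -0.3 lat -0.7 z -0.4 | gap 85.4 rot err [-0.002  -0.001   0.0001] M [-0.01  0.03 -0.02]
```

Open and free. Lift straight up, then travel towards the spacer.

move_arm(
  moves=[
    {"dx": -0.5, "dy": 0, "dz": -15, "ax": 0, "ay": 0, "az": 0, "gripper": 1},
    {"dx": 0, "dy": 0, "dz": -30, "ax": 0, "ay": 0, "az": 0, "gripper": 1},
    {"dx": 0, "dy": 10, "dz": -35, "ax": 0, "ay": 0, "az": 0, "gripper": 1},
    {"dx": 0, "dy": 35, "dz": -10, "ax": 0, "ay": 0, "az": -0.01, "gripper": 1},
    {"dx": 0, "dy": 40, "dz": 0, "ax": 0, "ay": 0, "az": -0.02, "gripper": 1},
    {"dx": 0, "dy": 40, "dz": 0, "ax": 0, "ay": 0, "az": -0.02, "gripper": 1},
  ],
)

```text
time_s: 11.85
tcp_pos: [0.5128, 0.1232, 0.2044]
ee_rot: [-0.002, 0.998, -0.067, 0.002]
contact_force: [0.7, 0.4, -0.0]
finger_gap: 0.0857
```

```bash
python3 - <<'E'
from h import *
st(); shot("wrist","w7")
plan([.489,-.236,.15],-0.077,8)
E
```

```text
t 11.85 along -51.86 lat 2.22 z 94.36 | F along 0.5 lat 0.7 z -0.0 | gap 85.7 rot err [-0.005  -0.0035  0.0596] M [-0.03  0.01  0.03]
dx 3.1 dy 44.3 dz 6.7  a [-0.0002 -0.0004 -0.0073]
dx 2.8 dy 44.3 dz 6.7  a [-0.0002 -0.0004 -0.0073]
dx 2.5 dy 44.3 dz 6.7  a [-0.0002 -0.0004 -0.0073]
dx 2.2 dy 44.3 dz 6.7  a [-0.0002 -0.0004 -0.0073]
dx 1.8 dy 44.3 dz 6.7  a [-0.0002 -0.0004 -0.0073]
dx 1.5 dy 44.4 dz 6.8  a [-0.0002 -0.0004 -0.0073]
dx 1.2 dy 44.4 dz 6.8  a [-0.0002 -0.0004 -0.0073]
dx 0.9 dy 44.4 dz 6.8  a [-0.0002 -0.0004 -0.0073]
tcp [0.5118 0.1183 0.2043]
```

View pics/w7.png

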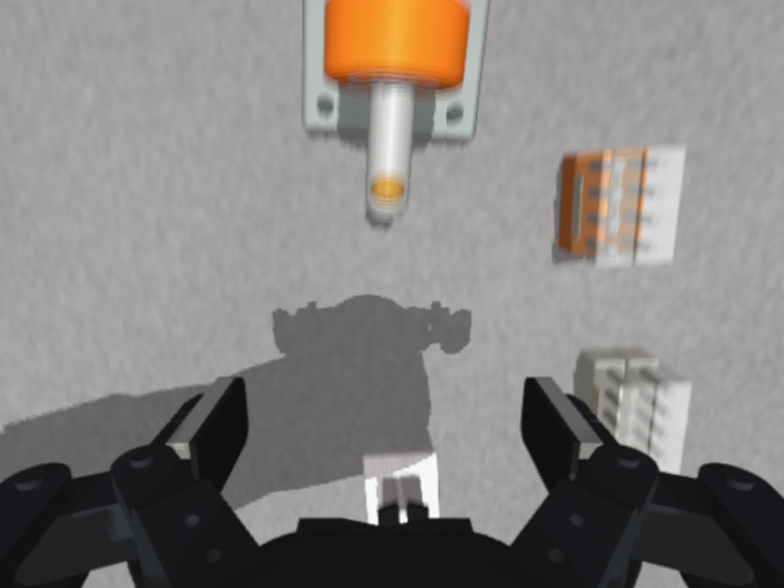

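move_arm(
  moves=[
    {"dx": 3, "dy": 40, "dz": 4, "ax": 0, "ay": 0, "az": -0.008, "gripper": 1},
    {"dx": 3, "dy": 44, "dz": 4, "ax": 0, "ay": 0, "az": -0.008, "gripper": 1},
    {"dx": 2, "dy": 44, "dz": 4, "ax": 0, "ay": 0, "az": -0.008, "gripper": 1},
    {"dx": 2, "dy": 44, "dz": 4, "ax": 0, "ay": 0, "az": -0.008, "gripper": 1},
    {"dx": 2, "dy": 44, "dz": 4, "ax": 0, "ay": 0, "az": -0.008, "gripper": 1},
    {"dx": 2, "dy": 44, "dz": 4, "ax": 0, "ay": 0, "az": -0.008, "gripper": 1},
    {"dx": 1, "dy": 44, "dz": 4, "ax": 0, "ay": 0, "az": -0.008, "gripper": 1},
    {"dx": 0, "dy": 15, "dz": 4, "ax": 0, "ay": 0, "az": -0.004, "gripper": 1},
  ],
)

```text
time_s: 12.7
tcp_pos: [0.4939, -0.2121, 0.1731]
ee_rot: [-0.001, 0.999, -0.035, 0.007]
contact_force: [-0.3, -0.2, -0.1]
finger_gap: 0.0854
```

move_arm(
  moves=[
    {"dx": 0, "dy": 0, "dz": 0, "ax": 0, "ay": 0, "az": 0, "gripper": 1},
  ],
)

```text
time_s: 12.8
tcp_pos: [0.4936, -0.2141, 0.1727]
ee_rot: [-0.001, 0.999, -0.037, 0.007]
contact_force: [0.7, 0.6, -0.6]
finger_gap: 0.0857
```

```bash
python3 - <<'E'
from h import *
shot("wrist","w8")
go([.489,-.230,.078],-0.077)
E
```

```text
t 12.85 tcp [ 0.4938 -0.2133  0.1729] F [-0.  -0.9  0.1] gap 0.0856 d(tool)mm [-4.8 17.3 94.8] a [-0.0027 -0.0132  0.0043] d after turn [-3.5 17.  94.9]
```

View pics/w8.png

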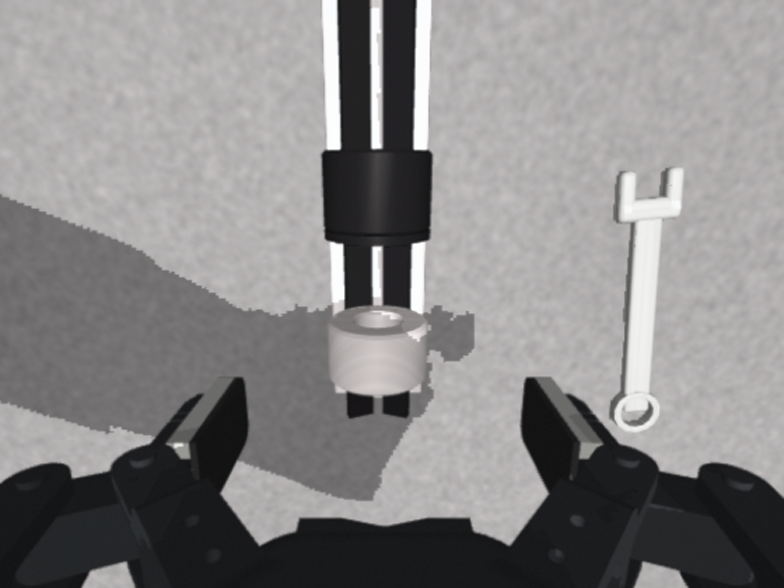

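```bash
python3 - <<'E'
from h import *
f=ld("w8")
print("spacer face c, rear top",np.round(onz(f,np.array((379,320))/1.4,.077),4),np.round(onz(f,np.array((378,394))/1.4,.102),4), np.round(onz(f,np.array((379,338))/1.4,.102),4))
m=[onz(f,np.array(p)/1.4,.080) for p in [(329,345),(427,345)]];print((m[0]+m[1])/2,m[0]-m[1])
print("cap top ends",np.round(onz(f,np.array((378,152))/1.4,.102),4),np.round(onz(f,np.array((378,242))/1.4,.102),4))
m=[onz(f,np.array(p)/1.4,.080) for p in [(322,195),(432,195)]];print((m[0]+m[1])/2,m[0]-m[1])
go([.4925,-.231,.078],-0.077)
E
```

```text
spacer face c, rear top [ 0.4918 -0.2186  0.077 ] [ 0.4891 -0.2462  0.102 ] [ 0.4917 -0.2185  0.102 ]
[ 0.4904038  -0.23071759  0.08      ] [-0.0488929   0.00386162  0.        ]
cap top ends [ 0.4974 -0.1395  0.102 ] [ 0.4946 -0.1754  0.102 ]
[ 0.49558909 -0.15754301  0.08      ] [-0.04995582  0.00370224  0.        ]
t 12.85 tcp [ 0.4938 -0.2133  0.1729] F [-0.  -0.9  0.1] gap 0.0856 d(tool)mm [-1.3 18.  94.9] a [-0.0027 -0.0132  0.0043] d after turn [ 0.1 17.7 94.9]
```

move_arm(
  moves=[
    {"dx": -2, "dy": 10, "dz": 20, "ax": -0.002, "ay": -0.013, "az": 0.004, "gripper": 1},
    {"dx": -1, "dy": 7, "dz": 28, "ax": 0, "ay": 0, "az": 0, "gripper": 1},
    {"dx": 0, "dy": 0, "dz": 22, "ax": 0, "ay": 0, "az": 0, "gripper": 1},
    {"dx": 0, "dy": 0, "dz": 10, "ax": 0, "ay": 0, "az": 0, "gripper": 1},
    {"dx": 0, "dy": 0, "dz": 0, "ax": 0, "ay": 0, "az": 0, "gripper": 1},
  ],
)

```text
time_s: 13.35
tcp_pos: [0.4924, -0.2256, 0.0928]
ee_rot: [-0.0, 0.999, -0.036, 0.002]
contact_force: [-0.2, -0.6, -0.0]
finger_gap: 0.0857
```

```bash
python3 - <<'E'
from h import *
go([.4905,-.2325,.079],-0.077)
E
```

```text
t 13.35 tcp [ 0.4924 -0.2256  0.0928] F [-0.2 -0.6 -0. ] gap 0.0857 d(tool)mm [-1.4  7.  13.8] a [-0.0008 -0.0038  0.0047] d after turn [-1.3  7.  13.8]
```

move_arm(
  moves=[
    {"dx": -1.4, "dy": 6, "dz": 8, "ax": -0.001, "ay": -0.004, "az": 0.005, "gripper": 1},
    {"dx": 0, "dy": 0.5, "dz": 4, "ax": 0, "ay": 0, "az": 0, "gripper": 1},
    {"dx": 0, "dy": 0, "dz": 0, "ax": 0, "ay": 0, "az": 0, "gripper": 1},
  ],
)

```text
time_s: 13.65
tcp_pos: [0.492, -0.2319, 0.0822]
ee_rot: [0.001, 0.999, -0.038, 0.001]
contact_force: [0.5, -0.6, 0.7]
finger_gap: 0.0854
```

```bash
python3 - <<'E'
from h import *
go([.4905,-.2325,.079],-0.077)
E
```

```text
t 13.65 tcp [ 0.492  -0.2319  0.0822] F [ 0.5 -0.6  0.7] gap 0.0854 d(tool)mm [-1.5  0.8  3.2] a [ 0.0015 -0.0022  0.0013] d after turn [-1.5  0.8  3.2]
```

move_arm(
  moves=[
    {"dx": -1.3, "dy": 0.6, "dz": 3, "ax": 0.001, "ay": -0.002, "az": 0, "gripper": 1},
    {"dx": 0, "dy": 0, "dz": 0, "ax": 0, "ay": 0, "az": 0, "gripper": 0},
    {"dx": 0, "dy": 0, "dz": 0, "ax": 0, "ay": 0, "az": 0, "gripper": 0},
    {"dx": 0, "dy": 0, "dz": 0, "ax": 0, "ay": 0, "az": 0, "gripper": 0},
    {"dx": 0, "dy": 0, "dz": 0, "ax": 0, "ay": 0, "az": 0, "gripper": 0},
    {"dx": 0, "dy": 0, "dz": 0, "ax": 0, "ay": 0, "az": 0, "gripper": 0},
  ],
)

```text
time_s: 14.25
tcp_pos: [0.49, -0.2328, 0.0809]
ee_rot: [0.001, 0.999, -0.038, -0.0]
contact_force: [0.3, 0.3, -1.3]
finger_gap: 0.0481
```

```bash
python3 - <<'E'
from h import *
go([.4905,-.2325,.079],-0.077)
E
```

```text
t 14.25 tcp [ 0.49   -0.2328  0.0809] F [ 0.3  0.3 -1.3] gap 0.0481 d(tool)mm [ 0.5 -0.4  1.9] a [0.0018 0.0004 0.0006] d after turn [ 0.5 -0.4  1.9]
```

move_arm(
  moves=[
    {"dx": 0, "dy": 0, "dz": -20, "ax": 0, "ay": 0, "az": 0, "gripper": 0},
    {"dx": 0, "dy": 0, "dz": -40, "ax": 0, "ay": 0, "az": 0, "gripper": 0},
    {"dx": 0, "dy": -10, "dz": -20, "ax": 0, "ay": 0, "az": 0.01, "gripper": 0},
    {"dx": -1, "dy": -35, "dz": 0, "ax": 0, "ay": 0, "az": 0.02, "gripper": 0},
    {"dx": -2, "dy": -45, "dz": 0, "ax": 0, "ay": 0, "az": 0.02, "gripper": 0},
    {"dx": -2, "dy": -45, "dz": 0, "ax": 0, "ay": 0, "az": 0.02, "gripper": 0},
    {"dx": -2, "dy": -45, "dz": 0, "ax": 0, "ay": 0, "az": 0.02, "gripper": 0},
    {"dx": -3, "dy": -45, "dz": 0, "ax": 0, "ay": 0, "az": 0.02, "gripper": 0},
  ],
)

```text
time_s: 15.05
tcp_pos: [0.5109, -0.0064, 0.1634]
ee_rot: [0.001, 0.995, -0.1, 0.002]
contact_force: [1.4, -0.7, -2.3]
finger_gap: 0.0483
```

```bash
python3 - <<'E'
from h import *
st(); plan(TIP-.05*U+[0,0,.010],-0.1937,4)
E
```

```text
t 15.05 along -179.35 lat 25.34 z 53.44 | F along -0.5 lat 1.5 z -2.3 | gap 48.3 rot err [ 0.0017 -0.0035 -0.0062] M [ 0.01  0.05 -0.02]
dx -6.6 dy -32.3 dz 10.8  a [ 0.0004 -0.0009 -0.0015]
dx -6.5 dy -32.3 dz 10.8  a [ 0.0004 -0.0009 -0.0015]
dx -6.5 dy -32.3 dz 10.8  a [ 0.0004 -0.0009 -0.0015]
dx -6.4 dy -32.3 dz 10.8  a [ 0.0004 -0.0009 -0.0015]
tcp [ 0.5109 -0.0064  0.1634]
```

move_arm(
  moves=[
    {"dx": -6, "dy": -35, "dz": 6, "ax": 0, "ay": 0, "az": 0, "gripper": 0},
    {"dx": -7, "dy": -35, "dz": 12, "ax": 0, "ay": -0.003, "az": -0.005, "gripper": 0},
    {"dx": -7, "dy": -20, "dz": 12, "ax": 0, "ay": 0, "az": 0, "gripper": 0},
    {"dx": -3, "dy": -8, "dz": 8, "ax": 0, "ay": 0, "az": 0, "gripper": 0},
    {"dx": 0, "dy": 0, "dz": 0, "ax": 0, "ay": 0, "az": 0, "gripper": 0},
    {"dx": 0, "dy": 0, "dz": 0, "ax": 0, "ay": 0, "az": 0, "gripper": 0},
  ],
)

```text
time_s: 15.65
tcp_pos: [0.508, 0.1033, 0.1243]
ee_rot: [0.0, 0.996, -0.094, 0.001]
contact_force: [0.1, 0.1, -1.1]
finger_gap: 0.0483
```

```bash
python3 - <<'E'
from h import *
st(); shot("wrist","w9")
E
```

```text
t 15.65 along -72.34 lat 1.36 z 14.30 | F along 0.1 lat 0.0 z -1.1 | gap 48.3 rot err [ 0.0001 -0.0026  0.0055] M [0.01 0.05 0.02]
```

View pics/w9.png

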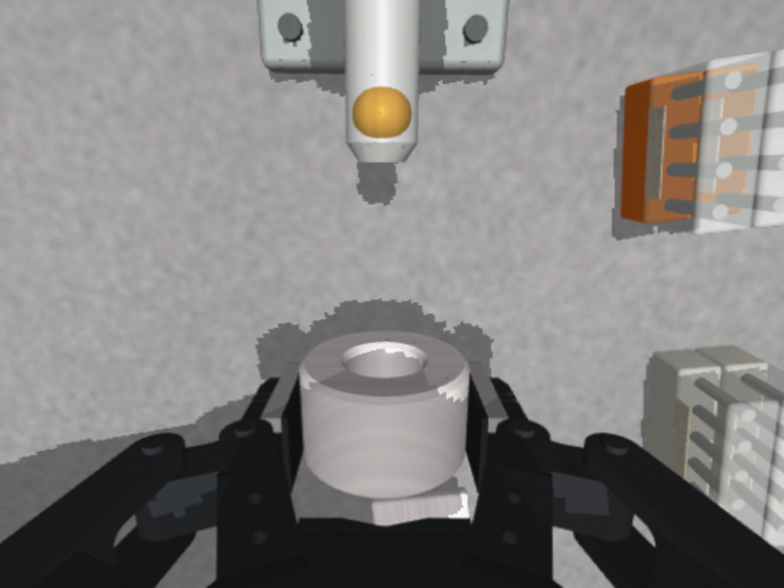

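move_arm(
  moves=[
    {"dx": -0.6, "dy": -8, "dz": 4, "ax": 0, "ay": -0.0025, "az": 0.005, "gripper": 0},
    {"dx": -0.6, "dy": -15, "dz": 4, "ax": 0, "ay": 0, "az": 0, "gripper": 0},
    {"dx": 0, "dy": -10, "dz": 1, "ax": 0, "ay": 0, "az": 0, "gripper": 0},
    {"dx": 0, "dy": -4, "dz": 0, "ax": 0, "ay": 0, "az": 0, "gripper": 0},
    {"dx": 0, "dy": 0, "dz": 0, "ax": 0, "ay": 0, "az": 0, "gripper": 0},
  ],
)

```text
time_s: 16.2
tcp_pos: [0.5164, 0.1404, 0.1158]
ee_rot: [-0.0, 0.995, -0.099, 0.001]
contact_force: [-0.2, -0.8, -1.2]
finger_gap: 0.0485
```

```bash
python3 - <<'E'
from h import *
st()
E
```

```text
t 16.20 along -34.28 lat 2.44 z 5.77 | F along -0.8 lat -0.0 z -1.2 | gap 48.5 rot err [-0.0006 -0.0024 -0.0048] M [-0.02 -0.01  0.05]
```

move_arm(
  moves=[
    {"dx": -2.2, "dy": -5, "dz": 1.6, "ax": 0, "ay": -0.002, "az": -0.005, "gripper": 0},
    {"dx": 0, "dy": -3, "dz": 0.1, "ax": 0, "ay": 0, "az": 0, "gripper": 0},
    {"dx": 0, "dy": 0, "dz": 0, "ax": 0, "ay": 0, "az": 0, "gripper": 0},
  ],
)

```text
time_s: 16.5
tcp_pos: [0.5157, 0.1494, 0.114]
ee_rot: [-0.0, 0.995, -0.096, 0.0]
contact_force: [0.9, -0.1, -1.5]
finger_gap: 0.0485
```

```bash
python3 - <<'E'
from h import *
st()
shot("wrist","w10")
E
```

```text
t 16.50 along -25.61 lat 0.02 z 3.99 | F along 0.1 lat 0.9 z -1.5 | gap 48.5 rot err [-0.0003 -0.0002  0.001 ] M [ 0.02 -0.1  -0.01]
```

View pics/w10.png

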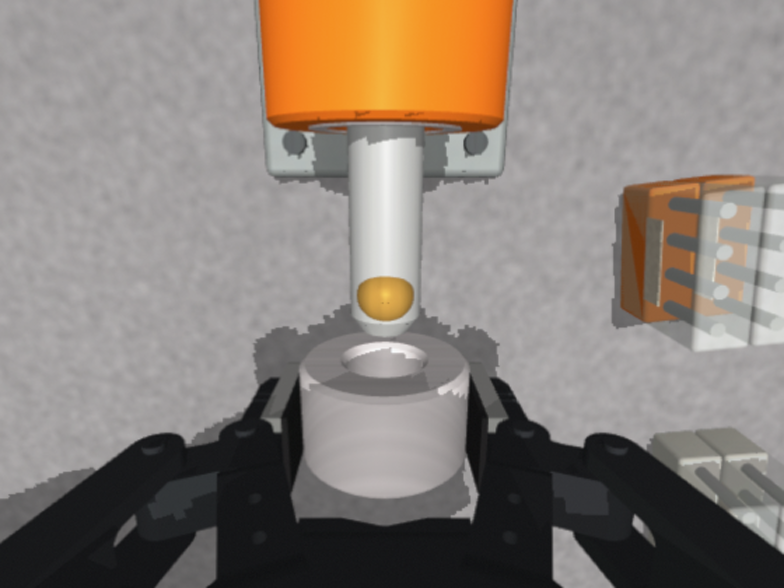

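Aligned (rod and bore both centred near column 385). Advance.

move_arm(
  moves=[
    {"dx": 0, "dy": -4, "dz": 0, "ax": 0, "ay": 0, "az": 0, "gripper": 0},
    {"dx": 0, "dy": -4, "dz": 0, "ax": 0, "ay": 0, "az": 0, "gripper": 0},
    {"dx": 0, "dy": -4, "dz": 0, "ax": 0, "ay": 0, "az": 0, "gripper": 0},
    {"dx": 0, "dy": -3, "dz": 0, "ax": 0, "ay": 0, "az": 0, "gripper": 0},
  ],
)

```text
time_s: 16.95
tcp_pos: [0.5187, 0.1644, 0.1141]
ee_rot: [-0.0, 0.995, -0.097, 0.0]
contact_force: [-0.2, -0.9, -1.4]
finger_gap: 0.0486
```

```bash
python3 - <<'E'
from h import *
st()
E
```

```text
t 16.95 along -10.25 lat 0.11 z 4.15 | F along -0.9 lat -0.0 z -1.4 | gap 48.6 rot err [-0.0002 -0.0002 -0.0002] M [-0.    0.06 -0.05]
```

move_arm(
  moves=[
    {"dx": 0, "dy": -3, "dz": 0, "ax": 0, "ay": 0, "az": 0, "gripper": 0},
    {"dx": 0, "dy": -3, "dz": 0, "ax": 0, "ay": 0, "az": 0, "gripper": 0},
  ],
)

```text
time_s: 17.15
tcp_pos: [0.5201, 0.1706, 0.1143]
ee_rot: [0.0, 0.995, -0.097, 0.0]
contact_force: [-1.1, -2.4, 2.2]
finger_gap: 0.0481
```

```bash
python3 - <<'E'
from h import *
st()
E
```

```text
t 17.15 along -3.92 lat 0.23 z 4.34 | F along -2.5 lat -0.7 z 2.2 | gap 48.1 rot err [ 0.0006 -0.0006 -0.0002] M [-0.39  0.08 -0.02]
```

move_arm(
  moves=[
    {"dx": -0.2, "dy": -5, "dz": 0.3, "ax": 0, "ay": 0, "az": 0, "gripper": 0},
    {"dx": -0.1, "dy": -5, "dz": 0.1, "ax": 0, "ay": 0, "az": 0, "gripper": 0},
    {"dx": -0.1, "dy": -5, "dz": 0.1, "ax": 0, "ay": 0, "az": 0, "gripper": 0},
    {"dx": 0, "dy": -5, "dz": 0, "ax": 0, "ay": 0, "az": 0, "gripper": 0},
    {"dx": 0, "dy": -4, "dz": 0, "ax": 0, "ay": 0, "az": 0, "gripper": 0},
  ],
)

```text
time_s: 17.65
tcp_pos: [0.5251, 0.1957, 0.1144]
ee_rot: [0.001, 0.995, -0.097, 0.001]
contact_force: [-0.0, -2.6, 2.0]
finger_gap: 0.0482
```

```bash
python3 - <<'E'
from h import *
st()
E
```

```text
t 17.65 along 21.66 lat 0.35 z 4.39 | F along -2.6 lat 0.5 z 2.0 | gap 48.2 rot err [ 0.0015 -0.0019 -0.0009] M [-0.45  0.12 -0.03]
```

move_arm(
  moves=[
    {"dx": 0, "dy": -4, "dz": 0, "ax": 0, "ay": 0, "az": 0, "gripper": 0},
    {"dx": 0, "dy": -3, "dz": 0, "ax": 0, "ay": 0, "az": 0, "gripper": 0},
    {"dx": 0, "dy": -1, "dz": 0, "ax": 0, "ay": 0, "az": 0, "gripper": 0},
  ],
)

```text
time_s: 17.95
tcp_pos: [0.5266, 0.2054, 0.114]
ee_rot: [0.0, 0.995, -0.097, 0.001]
contact_force: [-0.9, 0.4, -1.2]
finger_gap: 0.0488
```

```bash
python3 - <<'E'
from h import *
st()
E
```

```text
t 17.95 along 31.48 lat -0.05 z 3.96 | F along 0.3 lat -0.9 z -1.2 | gap 48.8 rot err [ 0.0003 -0.0011  0.0002] M [ 0.02 -0.03  0.04]
```

move_arm(
  moves=[
    {"dx": 0, "dy": -2, "dz": 0, "ax": 0, "ay": -0.001, "az": 0, "gripper": 0},
    {"dx": 0, "dy": -1.5, "dz": 0, "ax": 0, "ay": 0, "az": 0, "gripper": 0},
    {"dx": 0, "dy": -0.8, "dz": 0, "ax": 0, "ay": 0, "az": 0, "gripper": 0},
    {"dx": 0, "dy": -0.8, "dz": 0, "ax": 0, "ay": 0, "az": 0, "gripper": 0},
  ],
)

```text
time_s: 18.35
tcp_pos: [0.5273, 0.211, 0.1134]
ee_rot: [-0.0, 0.995, -0.097, -0.001]
contact_force: [-0.4, 0.0, -1.4]
finger_gap: 0.0483
```

```bash
python3 - <<'E'
from h import *
st(); shot("wrist","w11")
E
```

```text
t 18.35 along 37.13 lat -0.51 z 3.38 | F along -0.1 lat -0.4 z -1.4 | gap 48.3 rot err [0.     0.0012 0.0004] M [-0.03  0.05  0.01]
```

View pics/w11.png

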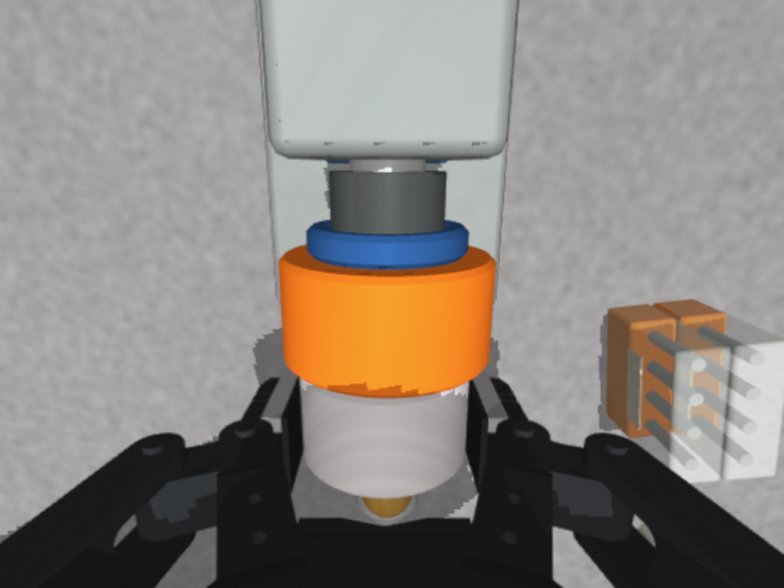

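move_arm(
  moves=[
    {"dx": 0.4, "dy": -0.7, "dz": -0.3, "ax": 0, "ay": 0, "az": 0, "gripper": 0},
    {"dx": 0, "dy": -0.7, "dz": 0, "ax": 0, "ay": 0, "az": 0, "gripper": 0},
    {"dx": 0, "dy": -0.7, "dz": 0, "ax": 0, "ay": 0, "az": 0, "gripper": 0},
    {"dx": 0, "dy": -0.7, "dz": 0, "ax": 0, "ay": 0, "az": 0, "gripper": 0},
  ],
)

```text
time_s: 18.8
tcp_pos: [0.528, 0.2124, 0.1137]
ee_rot: [0.001, 0.995, -0.097, -0.001]
contact_force: [-0.5, -5.4, -0.2]
finger_gap: 0.0484
```

```bash
python3 - <<'E'
from h import *
st()
E
```

```text
t 18.80 along 38.66 lat -0.05 z 3.70 | F along -5.4 lat 0.6 z -0.2 | gap 48.4 rot err [ 0.0029  0.0012 -0.0007] M [-1.02  0.22 -0.04]
```

move_arm(
  moves=[
    {"dx": 0, "dy": -0.8, "dz": 0, "ax": 0.003, "ay": 0, "az": 0, "gripper": 0},
    {"dx": 0, "dy": -0.9, "dz": 0, "ax": 0, "ay": 0, "az": 0, "gripper": 0},
  ],
)

```text
time_s: 19.0
tcp_pos: [0.5279, 0.2125, 0.1137]
ee_rot: [0.002, 0.995, -0.098, -0.001]
contact_force: [-1.4, -6.8, 1.8]
finger_gap: 0.0482
```

```bash
python3 - <<'E'
from h import *
st()
E
```

```text
t 19.00 along 38.71 lat -0.11 z 3.70 | F along -6.9 lat -0.0 z 1.8 | gap 48.2 rot err [ 0.0032  0.0012 -0.0018] M [-1.22  0.28 -0.01]
```

Home. Lower ~1.2 mm while lightly seated, straighten, then release.

move_arm(
  moves=[
    {"dx": 0.1, "dy": -0.2, "dz": 0.6, "ax": 0.003, "ay": 0, "az": -0.001, "gripper": 0},
    {"dx": 0, "dy": -0.3, "dz": 0.5, "ax": 0, "ay": 0, "az": 0, "gripper": 0},
    {"dx": 0, "dy": -0.4, "dz": 0, "ax": 0, "ay": 0, "az": 0, "gripper": 0},
  ],
)

```text
time_s: 19.3
tcp_pos: [0.5281, 0.2125, 0.1127]
ee_rot: [0.001, 0.995, -0.098, -0.001]
contact_force: [-1.7, -6.1, 1.3]
finger_gap: 0.0482
```

```bash
python3 - <<'E'
from h import *
st()
E
```

```text
t 19.30 along 38.69 lat 0.03 z 2.74 | F along -6.3 lat -0.5 z 1.3 | gap 48.2 rot err [ 0.0017  0.0011 -0.0016] M [-1.09  0.2  -0.06]
```

move_arm(
  moves=[
    {"dx": 0, "dy": -0.1, "dz": 0, "ax": 0, "ay": 0, "az": 0, "gripper": 1},
    {"dx": 0, "dy": 0, "dz": 0, "ax": 0, "ay": 0, "az": 0, "gripper": 1},
    {"dx": 0, "dy": 0, "dz": 0, "ax": 0, "ay": 0, "az": 0, "gripper": 1},
    {"dx": 0, "dy": 0, "dz": 0, "ax": 0, "ay": 0, "az": 0, "gripper": 1},
  ],
)

```text
time_s: 19.7
tcp_pos: [0.5289, 0.2143, 0.1131]
ee_rot: [-0.001, 0.995, -0.097, -0.0]
contact_force: [0.1, -0.0, -0.2]
finger_gap: 0.0855
```

```bash
python3 - <<'E'
from h import *
st()
E
```

```text
t 19.70 along 40.62 lat 0.48 z 3.08 | F along -0.0 lat 0.1 z -0.2 | gap 85.5 rot err [-0.0018  0.0002 -0.0006] M [ 0.03  0.06 -0.01]
```

move_arm(
  moves=[
    {"dx": 0, "dy": 0, "dz": -15, "ax": 0, "ay": 0, "az": 0, "gripper": 1},
    {"dx": 0, "dy": 0, "dz": -30, "ax": 0, "ay": 0, "az": 0, "gripper": 1},
    {"dx": 0, "dy": 10, "dz": -35, "ax": 0, "ay": 0, "az": 0, "gripper": 1},
    {"dx": 0, "dy": 35, "dz": -10, "ax": 0, "ay": 0, "az": -0.01, "gripper": 1},
    {"dx": 0, "dy": 40, "dz": 0, "ax": 0, "ay": 0, "az": -0.02, "gripper": 1},
    {"dx": 0, "dy": 40, "dz": 0, "ax": 0, "ay": 0, "az": -0.02, "gripper": 1},
  ],
)

```text
time_s: 20.3
tcp_pos: [0.507, 0.0927, 0.2061]
ee_rot: [-0.002, 0.998, -0.067, 0.001]
contact_force: [0.5, 0.5, 0.2]
finger_gap: 0.0852
```

```bash
python3 - <<'E'
from h import *
st(); shot("wrist","w12")
plan([.496,-.14,.15],-0.077,5)
E
```

```text
t 20.30 along -82.90 lat 2.40 z 96.13 | F along 0.6 lat 0.4 z 0.2 | gap 85.2 rot err [-0.0043 -0.0016  0.0588] M [-0.03 -0.05 -0.02]
dx 4.2 dy 45.4 dz 11.2  a [-0.0002 -0.0002 -0.0119]
dx 3.6 dy 45.5 dz 11.2  a [-0.0002 -0.0002 -0.0119]
dx 3.1 dy 45.5 dz 11.2  a [-0.0002 -0.0002 -0.0119]
dx 2.6 dy 45.5 dz 11.2  a [-0.0002 -0.0002 -0.0119]
dx 2.0 dy 45.6 dz 11.2  a [-0.0002 -0.0002 -0.0119]
tcp [0.5061 0.0878 0.206 ]
```

View pics/w12.png

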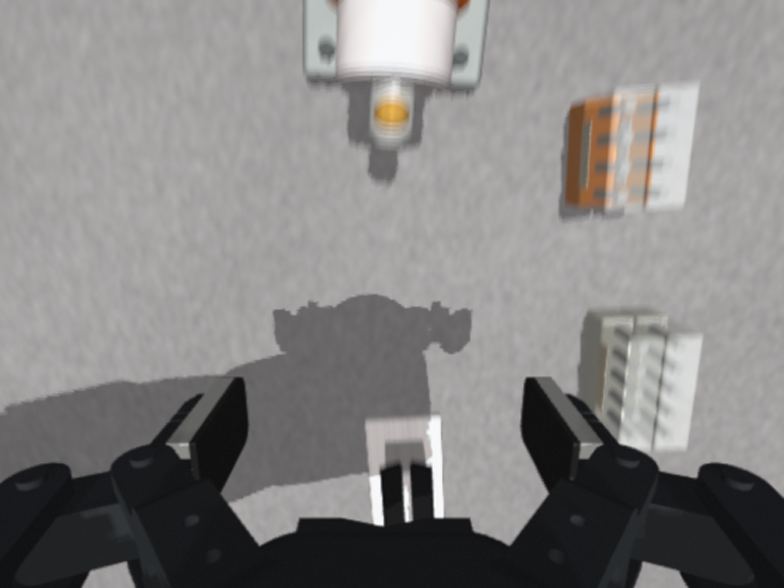

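move_arm(
  moves=[
    {"dx": 4, "dy": 42, "dz": 8, "ax": 0, "ay": 0, "az": -0.012, "gripper": 1},
    {"dx": 4, "dy": 44, "dz": 8, "ax": 0, "ay": 0, "az": -0.012, "gripper": 1},
    {"dx": 3, "dy": 44, "dz": 8, "ax": 0, "ay": 0, "az": -0.012, "gripper": 1},
    {"dx": 2, "dy": 44, "dz": 8, "ax": 0, "ay": 0, "az": -0.012, "gripper": 1},
    {"dx": 2, "dy": 28, "dz": 8, "ax": 0, "ay": 0, "az": -0.01, "gripper": 1},
    {"dx": 0, "dy": 5, "dz": 2, "ax": 0, "ay": 0, "az": 0, "gripper": 1},
    {"dx": 0, "dy": 0, "dz": 0, "ax": 0, "ay": 0, "az": 0, "gripper": 1},
  ],
)

```text
time_s: 21.05
tcp_pos: [0.4991, -0.1281, 0.1641]
ee_rot: [-0.001, 0.999, -0.039, 0.004]
contact_force: [-0.1, 1.5, 0.8]
finger_gap: 0.0852
```

```bash
python3 - <<'E'
from h import *
shot("wrist","w13")
go([.4955,-.157,.079],-0.077)
E
```

```text
t 21.1 tcp [ 0.4992 -0.1276  0.1642] F [-0.7 -0.6  0.7] gap 0.0852 d(tool)mm [-2.1 29.8 85.1] a [-0.0026 -0.0083  0.0007] d after turn [-1.4 29.6 85.2]
```

View pics/w13.png

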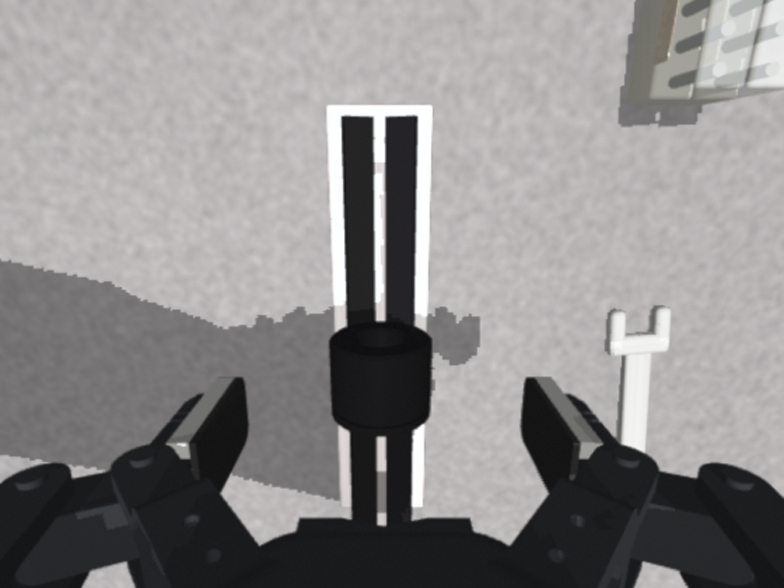

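```bash
python3 - <<'E'
from h import *
f=ld("w13")
print("face c, face top, rear top",np.round(onz(f,np.array((380,338))/1.4,.077),4), np.round(onz(f,np.array((380,353))/1.4,.102),4),np.round(onz(f,np.array((380,432))/1.4,.102),4))
m=[onz(f,np.array(p)/1.4,.080) for p in [(330,370),(432,370)]];print((m[0]+m[1])/2)
E
```

```text
face c, face top, rear top [ 0.4967 -0.1388  0.077 ] [ 0.4969 -0.1361  0.102 ] [ 0.4939 -0.1746  0.102 ]
[ 0.49601966 -0.15430939  0.08      ]
```

move_arm(
  moves=[
    {"dx": -1, "dy": 12, "dz": 20, "ax": -0.002, "ay": -0.008, "az": 0, "gripper": 1},
    {"dx": -1, "dy": 12, "dz": 25, "ax": 0, "ay": 0, "az": 0, "gripper": 1},
    {"dx": 0, "dy": 4, "dz": 20, "ax": 0, "ay": 0, "az": 0, "gripper": 1},
    {"dx": 0, "dy": 0, "dz": 6, "ax": 0, "ay": 0, "az": 0, "gripper": 1},
    {"dx": 0, "dy": 0, "dz": 0, "ax": 0, "ay": 0, "az": 0, "gripper": 1},
  ],
)

```text
time_s: 21.6
tcp_pos: [0.4982, -0.1498, 0.0939]
ee_rot: [-0.0, 0.999, -0.035, 0.002]
contact_force: [-0.2, -0.4, -0.1]
finger_gap: 0.0855
```

```bash
python3 - <<'E'
from h import *
go([.4955,-.157,.079],-0.077)
E
```

```text
t 21.6 tcp [ 0.4982 -0.1498  0.0939] F [-0.2 -0.4 -0.1] gap 0.0855 d(tool)mm [-2.2  7.4 14.9] a [-0.0011 -0.0048  0.008 ] d after turn [-2.1  7.4 14.9]
```

move_arm(
  moves=[
    {"dx": -1.8, "dy": 6.5, "dz": 9, "ax": 0, "ay": -0.005, "az": 0.008, "gripper": 1},
    {"dx": -0.3, "dy": 0.5, "dz": 5, "ax": 0, "ay": 0, "az": 0, "gripper": 1},
    {"dx": 0, "dy": 0, "dz": 0, "ax": 0, "ay": 0, "az": 0, "gripper": 1},
  ],
)

```text
time_s: 21.9
tcp_pos: [0.4971, -0.1558, 0.0811]
ee_rot: [-0.0, 0.999, -0.038, 0.001]
contact_force: [0.5, -0.3, 0.2]
finger_gap: 0.0852
```

```bash
python3 - <<'E'
from h import *
go([.4955,-.1563,.079],-0.077)
E
```

```text
t 21.9 tcp [ 0.4971 -0.1558  0.0811] F [ 0.5 -0.3  0.2] gap 0.0852 d(tool)mm [-1.5  0.6  2.1] a [-0.0004 -0.0021  0.0018] d after turn [-1.5  0.6  2.1]
```

move_arm(
  moves=[
    {"dx": -1.3, "dy": 0.5, "dz": 3, "ax": 0, "ay": -0.002, "az": 0.001, "gripper": 1},
    {"dx": 0, "dy": 0, "dz": 0, "ax": 0, "ay": 0, "az": 0, "gripper": 0},
    {"dx": 0, "dy": 0, "dz": 0, "ax": 0, "ay": 0, "az": 0, "gripper": 0},
    {"dx": 0, "dy": 0, "dz": 0, "ax": 0, "ay": 0, "az": 0, "gripper": 0},
    {"dx": 0, "dy": 0, "dz": 0, "ax": 0, "ay": 0, "az": 0, "gripper": 0},
    {"dx": 0, "dy": 0, "dz": 0, "ax": 0, "ay": 0, "az": 0, "gripper": 0},
  ],
  squeeze=80,
)

```text
time_s: 22.5
tcp_pos: [0.4958, -0.1564, 0.0796]
ee_rot: [0.0, 0.999, -0.038, 0.0]
contact_force: [-0.4, -0.1, -1.7]
finger_gap: 0.0481
```

```bash
python3 - <<'E'
from h import *
go([.4955,-.1563,.079],-0.077)
E
```

```text
t 22.5 tcp [ 0.4958 -0.1564  0.0796] F [-0.4 -0.1 -1.7] gap 0.0481 d(tool)mm [-0.3 -0.1  0.6] a [ 0.0004 -0.0009  0.0004] d after turn [-0.3 -0.1  0.6]
```

move_arm(
  moves=[
    {"dx": 0, "dy": 0, "dz": -20, "ax": 0, "ay": 0, "az": 0, "gripper": 0},
    {"dx": 0, "dy": 0, "dz": -35, "ax": 0, "ay": 0, "az": 0, "gripper": 0},
    {"dx": 0, "dy": -20, "dz": -5, "ax": 0, "ay": 0, "az": 0.015, "gripper": 0},
    {"dx": -3, "dy": -40, "dz": 0, "ax": 0, "ay": 0, "az": 0.02, "gripper": 0},
    {"dx": -4, "dy": -45, "dz": 0, "ax": 0, "ay": 0, "az": 0.02, "gripper": 0},
    {"dx": -5, "dy": -45, "dz": 0, "ax": 0, "ay": 0, "az": 0.02, "gripper": 0},
    {"dx": -6, "dy": -45, "dz": 0, "ax": 0, "ay": 0, "az": 0.02, "gripper": 0},
    {"dx": -6, "dy": -20, "dz": 0, "ax": 0, "ay": 0, "az": 0.015, "gripper": 0},
  ],
)

```text
time_s: 23.3
tcp_pos: [0.5004, 0.0642, 0.1416]
ee_rot: [0.0, 0.995, -0.099, 0.002]
contact_force: [0.4, -1.1, -2.0]
finger_gap: 0.0485
```

move_arm(
  moves=[
    {"dx": 0, "dy": 0, "dz": 4, "ax": 0, "ay": 0, "az": 0, "gripper": 0},
  ],
)

```text
time_s: 23.4
tcp_pos: [0.5002, 0.0668, 0.1378]
ee_rot: [-0.0, 0.995, -0.097, 0.002]
contact_force: [0.4, -0.8, -1.7]
finger_gap: 0.0486
```

```bash
python3 - <<'E'
from h import *
st()
E
```

```text
t 23.40 along -109.56 lat 0.74 z 27.78 | F along -0.7 lat 0.5 z -1.7 | gap 48.6 rot err [-0.0009 -0.0039 -0.0015] M [-0.06  0.   -0.04]
```

move_arm(
  moves=[
    {"dx": 0, "dy": -15, "dz": 7, "ax": 0, "ay": -0.003, "az": -0.001, "gripper": 0},
    {"dx": 0, "dy": -20, "dz": 8, "ax": 0, "ay": 0, "az": 0, "gripper": 0},
    {"dx": -1, "dy": -15, "dz": 5, "ax": 0, "ay": 0, "az": 0, "gripper": 0},
    {"dx": -1, "dy": -6, "dz": 2, "ax": 0, "ay": 0, "az": 0, "gripper": 0},
    {"dx": 0, "dy": 0, "dz": 0, "ax": 0, "ay": 0, "az": 0, "gripper": 0},
  ],
)

```text
time_s: 23.9
tcp_pos: [0.5092, 0.1223, 0.1138]
ee_rot: [0.0, 0.995, -0.097, 0.0]
contact_force: [0.2, 0.6, -1.2]
finger_gap: 0.0482
```

```bash
python3 - <<'E'
from h import *
st()
E
```

```text
t 23.90 along -53.41 lat -1.09 z 3.76 | F along 0.6 lat 0.1 z -1.2 | gap 48.2 rot err [ 0.0008 -0.0001  0.0004] M [-0.01  0.01  0.03]
```

move_arm(
  moves=[
    {"dx": 1, "dy": -9, "dz": 1, "ax": 0, "ay": 0, "az": 0, "gripper": 0},
    {"dx": 0, "dy": -8, "dz": 0, "ax": 0, "ay": 0, "az": 0, "gripper": 0},
    {"dx": 0, "dy": -3, "dz": 0, "ax": 0, "ay": 0, "az": 0, "gripper": 0},
    {"dx": 0, "dy": 0, "dz": 0, "ax": 0, "ay": 0, "az": 0, "gripper": 0},
  ],
)

```text
time_s: 24.3
tcp_pos: [0.515, 0.1417, 0.1133]
ee_rot: [0.001, 0.995, -0.097, 0.0]
contact_force: [-0.5, -0.5, -1.3]
finger_gap: 0.0488
```

```bash
python3 - <<'E'
from h import *
st(); shot("wrist","w14")
E
```

```text
t 24.30 along -33.27 lat 0.82 z 3.31 | F along -0.6 lat -0.4 z -1.3 | gap 48.8 rot err [ 0.001  -0.001  -0.0013] M [-0.03  0.01  0.02]
```

View pics/w14.png

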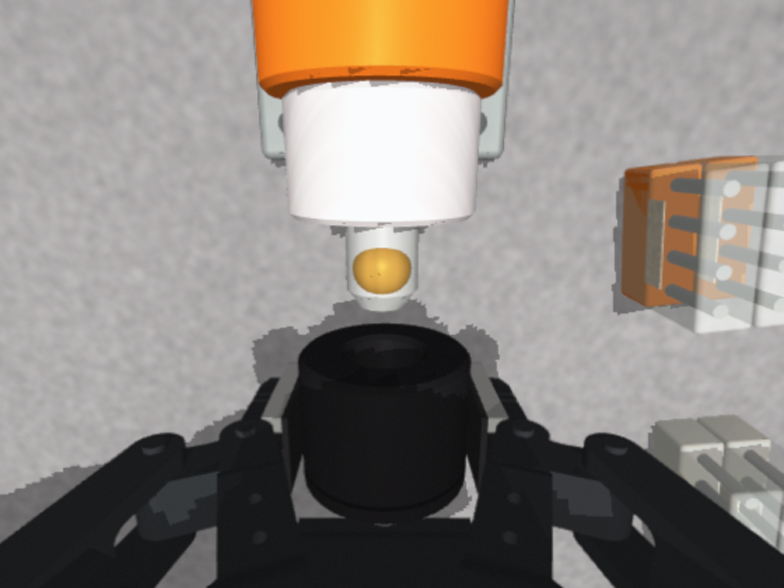

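move_arm(
  moves=[
    {"dx": -0.8, "dy": -4, "dz": 0.7, "ax": 0, "ay": -0.001, "az": -0.001, "gripper": 0},
    {"dx": 0, "dy": -4, "dz": 0, "ax": 0, "ay": 0, "az": 0, "gripper": 0},
    {"dx": 0, "dy": -4, "dz": 0, "ax": 0, "ay": 0, "az": 0, "gripper": 0},
    {"dx": 0, "dy": -3, "dz": 0, "ax": 0, "ay": 0, "az": 0, "gripper": 0},
  ],
)

```text
time_s: 24.75
tcp_pos: [0.5172, 0.1568, 0.1128]
ee_rot: [0.001, 0.995, -0.097, -0.0]
contact_force: [0.4, 0.6, -0.2]
finger_gap: 0.0484
```

```bash
python3 - <<'E'
from h import *
st()
E
```

```text
t 24.75 along -17.99 lat 0.06 z 2.77 | F along 0.6 lat 0.2 z -0.2 | gap 48.4 rot err [ 0.0012 -0.0001 -0.0013] M [-0.02 -0.03 -0.04]
```

move_arm(
  moves=[
    {"dx": 0, "dy": -3, "dz": 0, "ax": 0, "ay": 0, "az": 0, "gripper": 0},
    {"dx": 0, "dy": -3, "dz": 0, "ax": 0, "ay": 0, "az": 0, "gripper": 0},
    {"dx": 0, "dy": -3, "dz": 0, "ax": 0, "ay": 0, "az": 0, "gripper": 0},
  ],
)

```text
time_s: 25.05
tcp_pos: [0.5191, 0.1662, 0.1128]
ee_rot: [0.001, 0.995, -0.097, 0.0]
contact_force: [0.7, -3.9, 1.4]
finger_gap: 0.0485
```

```bash
python3 - <<'E'
from h import *
st()
E
```

```text
t 25.05 along -8.40 lat 0.09 z 2.82 | F along -3.7 lat 1.4 z 1.4 | gap 48.5 rot err [ 0.0021 -0.0003 -0.0013] M [-0.54  0.16  0.  ]
```

move_arm(
  moves=[
    {"dx": 0, "dy": -3.5, "dz": 0.2, "ax": 0.002, "ay": 0, "az": -0.001, "gripper": 0},
    {"dx": 0, "dy": -3, "dz": 0.1, "ax": 0, "ay": 0, "az": 0, "gripper": 0},
    {"dx": 0, "dy": -1.5, "dz": 0.1, "ax": 0, "ay": 0, "az": 0, "gripper": 0},
    {"dx": 0, "dy": -0.8, "dz": 0, "ax": 0, "ay": 0, "az": 0, "gripper": 0},
  ],
)

```text
time_s: 25.45
tcp_pos: [0.5214, 0.1754, 0.113]
ee_rot: [0.0, 0.995, -0.097, 0.001]
contact_force: [-0.8, -1.8, 2.4]
finger_gap: 0.0485
```

```bash
python3 - <<'E'
from h import *
st()
E
```

```text
t 25.45 along 1.01 lat 0.58 z 3.00 | F along -1.9 lat -0.5 z 2.4 | gap 48.5 rot err [ 0.0006 -0.0015 -0.0004] M [-0.34  0.11 -0.01]
```

move_arm(
  moves=[
    {"dx": 0, "dy": -0.8, "dz": 0, "ax": 0, "ay": 0, "az": 0, "gripper": 0},
    {"dx": 0, "dy": -0.8, "dz": 0, "ax": 0, "ay": 0, "az": 0, "gripper": 0},
    {"dx": 0, "dy": -0.8, "dz": 0, "ax": 0, "ay": 0, "az": 0, "gripper": 0},
  ],
)

```text
time_s: 25.75
tcp_pos: [0.5219, 0.1778, 0.113]
ee_rot: [0.0, 0.995, -0.097, 0.001]
contact_force: [-0.8, -2.5, 1.7]
finger_gap: 0.0483
```

```bash
python3 - <<'E'
from h import *
st()
E
```

```text
t 25.75 along 3.48 lat 0.60 z 3.04 | F along -2.6 lat -0.3 z 1.7 | gap 48.3 rot err [ 0.0007 -0.0015 -0.0005] M [-0.37  0.11 -0.02]
```

move_arm(
  moves=[
    {"dx": -0.3, "dy": -0.7, "dz": 0.2, "ax": 0, "ay": -0.001, "az": 0, "gripper": 0},
    {"dx": -0.2, "dy": -0.7, "dz": 0.2, "ax": 0, "ay": 0, "az": 0, "gripper": 0},
    {"dx": 0, "dy": -0.7, "dz": 0, "ax": 0, "ay": 0, "az": 0, "gripper": 0},
  ],
)

```text
time_s: 26.05
tcp_pos: [0.5219, 0.1797, 0.1127]
ee_rot: [0.001, 0.995, -0.097, 0.0]
contact_force: [-1.2, -5.9, 3.7]
finger_gap: 0.0483
```

```bash
python3 - <<'E'
from h import *
st()
E
```

```text
t 26.05 along 5.40 lat 0.31 z 2.72 | F along -6.0 lat -0.0 z 3.7 | gap 48.3 rot err [ 0.0013 -0.0009 -0.0009] M [-1.15  0.29 -0.09]
```

move_arm(
  moves=[
    {"dx": 0, "dy": -0.8, "dz": 0, "ax": 0.001, "ay": 0, "az": 0, "gripper": 0},
    {"dx": 0, "dy": -1.0, "dz": 0, "ax": 0.001, "ay": 0, "az": 0, "gripper": 0},
  ],
)

```text
time_s: 26.25
tcp_pos: [0.5219, 0.1798, 0.1127]
ee_rot: [0.002, 0.995, -0.098, 0.0]
contact_force: [-1.8, -8.4, 4.5]
finger_gap: 0.0482
```

```bash
python3 - <<'E'
from h import *
st()
E
```

```text
t 26.25 along 5.41 lat 0.29 z 2.70 | F along -8.6 lat -0.1 z 4.5 | gap 48.2 rot err [ 0.0034 -0.0009 -0.0021] M [-1.56  0.32  0.03]
```

move_arm(
  moves=[
    {"dx": 0, "dy": -1.4, "dz": 0, "ax": 0.002, "ay": 0, "az": 0, "gripper": 0},
  ],
)

```text
time_s: 26.35
tcp_pos: [0.5219, 0.1798, 0.1127]
ee_rot: [0.002, 0.995, -0.098, 0.0]
contact_force: [-2.1, -11.1, 4.8]
finger_gap: 0.048
```

```bash
python3 - <<'E'
from h import *
st()
E
```

```text
t 26.35 along 5.44 lat 0.27 z 2.71 | F along -11.2 lat 0.1 z 4.8 | gap 48.0 rot err [ 0.0044 -0.001  -0.0029] M [-2.12  0.37  0.1 ]
```

move_arm(
  moves=[
    {"dx": 0, "dy": -1.6, "dz": 0, "ax": 0.002, "ay": 0, "az": 0, "gripper": 0},
  ],
)

```text
time_s: 26.45
tcp_pos: [0.5219, 0.1798, 0.1127]
ee_rot: [0.003, 0.995, -0.099, 0.0]
contact_force: [-1.8, -11.6, 5.0]
finger_gap: 0.0483
```

```bash
python3 - <<'E'
from h import *
st()
E
```

```text
t 26.45 along 5.47 lat 0.24 z 2.71 | F along -11.8 lat 0.5 z 5.0 | gap 48.3 rot err [ 0.0058 -0.0011 -0.0037] M [-2.16  0.41  0.11]
```

move_arm(
  moves=[
    {"dx": 0, "dy": -1.9, "dz": 0, "ax": 0.003, "ay": 0, "az": -0.002, "gripper": 0},
  ],
)

```text
time_s: 26.55
tcp_pos: [0.5219, 0.1798, 0.1127]
ee_rot: [0.003, 0.995, -0.098, 0.0]
contact_force: [-2.1, -14.1, 6.5]
finger_gap: 0.0485
```

```bash
python3 - <<'E'
from h import *
st()
E
```

```text
t 26.55 along 5.48 lat 0.27 z 2.70 | F along -14.2 lat 0.6 z 6.5 | gap 48.5 rot err [ 0.0068 -0.0011 -0.0029] M [-2.47  0.41  0.01]
```

move_arm(
  moves=[
    {"dx": 0, "dy": -2.0, "dz": 0, "ax": 0.004, "ay": 0, "az": -0.001, "gripper": 0},
    {"dx": 0, "dy": -2.0, "dz": 0, "ax": 0.004, "ay": 0, "az": -0.001, "gripper": 0},
  ],
)

```text
time_s: 26.75
tcp_pos: [0.5219, 0.1798, 0.1127]
ee_rot: [0.004, 0.995, -0.098, 0.0]
contact_force: [-1.2, -13.6, 5.9]
finger_gap: 0.048
```

```bash
python3 - <<'E'
from h import *
st()
E
```

```text
t 26.75 along 5.45 lat 0.24 z 2.69 | F along -13.6 lat 1.4 z 5.9 | gap 48.0 rot err [ 0.0072 -0.0012 -0.0032] M [-2.39  0.43  0.11]
```

move_arm(
  moves=[
    {"dx": 0, "dy": -2.15, "dz": 0, "ax": 0.004, "ay": 0, "az": -0.001, "gripper": 0},
    {"dx": 0, "dy": -2.15, "dz": 0, "ax": 0.004, "ay": 0, "az": -0.001, "gripper": 0},
    {"dx": 0, "dy": -2.15, "dz": 0, "ax": 0.004, "ay": 0, "az": -0.001, "gripper": 0},
  ],
)

```text
time_s: 27.05
tcp_pos: [0.5219, 0.1798, 0.1127]
ee_rot: [0.004, 0.995, -0.099, 0.0]
contact_force: [-1.9, -13.6, 5.7]
finger_gap: 0.0483
```

```bash
python3 - <<'E'
from h import *
st()
E
```

```text
t 27.05 along 5.47 lat 0.20 z 2.68 | F along -13.8 lat 0.8 z 5.7 | gap 48.3 rot err [ 0.0084 -0.0013 -0.0039] M [-2.51  0.4   0.09]
```

move_arm(
  moves=[
    {"dx": 0, "dy": -2.15, "dz": 0, "ax": 0.004, "ay": 0, "az": -0.001, "gripper": 0},
    {"dx": 0, "dy": -2.15, "dz": 0, "ax": 0.004, "ay": 0, "az": -0.001, "gripper": 0},
    {"dx": 0, "dy": -2.15, "dz": 0, "ax": 0.004, "ay": 0, "az": -0.001, "gripper": 0},
    {"dx": 0, "dy": -2.15, "dz": 0, "ax": 0.004, "ay": 0, "az": -0.001, "gripper": 0},
    {"dx": 0, "dy": -2.15, "dz": 0, "ax": 0.004, "ay": 0, "az": -0.001, "gripper": 0},
  ],
)

```text
time_s: 27.55
tcp_pos: [0.5218, 0.1798, 0.1127]
ee_rot: [0.005, 0.995, -0.099, 0.0]
contact_force: [-1.7, -13.6, 6.0]
finger_gap: 0.0483
```

```bash
python3 - <<'E'
from h import *
st()
E
```

```text
t 27.55 along 5.48 lat 0.19 z 2.70 | F along -13.7 lat 0.9 z 6.0 | gap 48.3 rot err [ 0.0103 -0.0015 -0.0049] M [-2.43  0.45  0.17]
```

move_arm(
  moves=[
    {"dx": 0, "dy": -2.2, "dz": 0, "ax": 0.005, "ay": 0, "az": -0.003, "gripper": 0},
  ],
)

```text
time_s: 27.65
tcp_pos: [0.5219, 0.1798, 0.1127]
ee_rot: [0.005, 0.995, -0.098, 0.0]
contact_force: [-1.9, -14.0, 7.5]
finger_gap: 0.0486
```

```bash
python3 - <<'E'
from h import *
for i in range(3):
    st(); f=bot.grab_frame("side")
st()
E
```

```text
t 27.65 along 5.49 lat 0.25 z 2.72 | F along -14.1 lat 0.8 z 7.5 | gap 48.6 rot err [ 0.0098 -0.0016 -0.0032] M [-2.55  0.39 -0.  ]
t 27.70 along 5.49 lat 0.22 z 2.71 | F along -14.3 lat 0.7 z 6.6 | gap 48.1 rot err [ 0.0097 -0.0016 -0.003 ] M [-2.55  0.46  0.06]
t 27.75 along 5.48 lat 0.22 z 2.71 | F along -13.3 lat -0.8 z 6.7 | gap 48.4 rot err [ 0.0097 -0.0015 -0.0032] M [-2.58  0.45  0.07]
t 27.80 along 5.46 lat 0.20 z 2.70 | F along -14.2 lat 0.7 z 6.3 | gap 48.2 rot err [ 0.0097 -0.0015 -0.0033] M [-2.48  0.47  0.04]
```

move_arm(
  moves=[
    {"dx": 0, "dy": -2.4, "dz": 0, "ax": 0.005, "ay": 0, "az": -0.003, "gripper": 0},
  ],
)

```text
time_s: 27.9
tcp_pos: [0.5219, 0.1798, 0.1127]
ee_rot: [0.005, 0.995, -0.098, 0.0]
contact_force: [-3.0, -16.0, 7.2]
finger_gap: 0.0483
```

```bash
python3 - <<'E'
from h import *
for i in range(12):
    s=bot.observe();print(round(s["time_s"],2),round(s["contact_force"]@U,1),end="; "); f=bot.grab_frame("side")
st()
E
```

```text
27.9 -16.3; 27.95 -15.0; 28.0 -14.2; 28.05 -15.5; 28.1 -14.9; 28.15 -14.3; 28.2 -14.2; 28.25 -15.0; 28.3 -13.6; 28.35 -14.9; 28.4 -15.0; 28.45 -14.5; t 28.50 along 5.49 lat 0.26 z 2.71 | F along -14.0 lat 0.3 z 6.4 | gap 48.2 rot err [ 0.0095 -0.0017 -0.0019] M [-2.67  0.46 -0.1 ]
```

move_arm(
  moves=[
    {"dx": 0, "dy": -0.6, "dz": -0.5, "ax": 0.006, "ay": -0.001, "az": -0.002, "gripper": 0},
    {"dx": 0, "dy": -0.5, "dz": -0.5, "ax": 0.003, "ay": 0, "az": 0, "gripper": 0},
    {"dx": 0, "dy": -0.4, "dz": 0, "ax": 0.001, "ay": 0, "az": 0, "gripper": 0},
  ],
)

```text
time_s: 28.8
tcp_pos: [0.5219, 0.1797, 0.1134]
ee_rot: [0.001, 0.995, -0.097, -0.0]
contact_force: [-0.1, -5.0, 2.7]
finger_gap: 0.0483
```

```bash
python3 - <<'E'
from h import *
st()
E
```

```text
t 28.80 along 5.38 lat 0.22 z 3.36 | F along -4.9 lat 0.9 z 2.7 | gap 48.3 rot err [ 0.0021 -0.0002 -0.0016] M [-1.03  0.11  0.03]
```

move_arm(
  moves=[
    {"dx": 0, "dy": -0.2, "dz": 0, "ax": 0.001, "ay": 0, "az": 0, "gripper": 1},
    {"dx": 0, "dy": 0, "dz": 0, "ax": 0, "ay": 0, "az": 0, "gripper": 1},
    {"dx": 0, "dy": 0, "dz": 0, "ax": 0, "ay": 0, "az": 0, "gripper": 1},
    {"dx": 0, "dy": 0, "dz": 0, "ax": 0, "ay": 0, "az": 0, "gripper": 1},
  ],
)

```text
time_s: 29.2
tcp_pos: [0.5219, 0.1819, 0.1131]
ee_rot: [-0.001, 0.995, -0.097, -0.0]
contact_force: [0.2, -0.3, 1.1]
finger_gap: 0.0853
```

```bash
python3 - <<'E'
from h import *
st(); shot("wrist","w15")
E
```

```text
t 29.20 along 7.46 lat -0.17 z 3.11 | F along -0.2 lat 0.2 z 1.1 | gap 85.3 rot err [-0.0022  0.0005 -0.0001] M [0.01 0.02 0.  ]
```

View pics/w15.png

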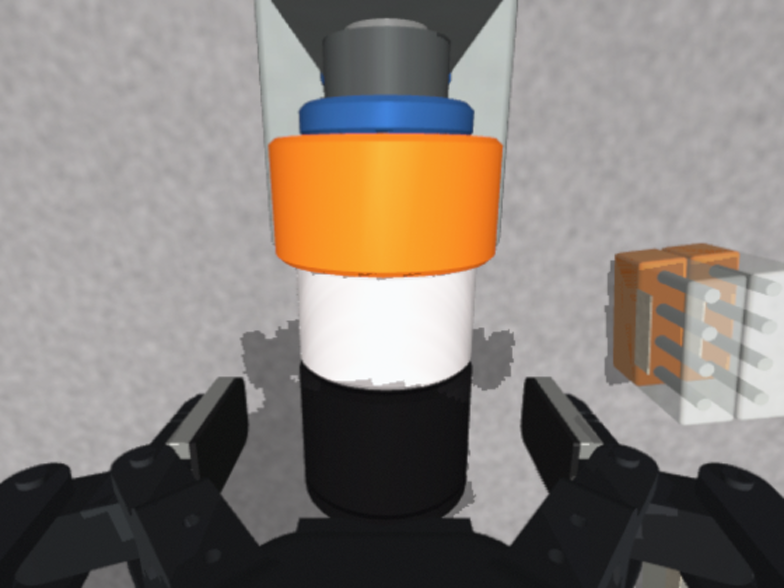

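move_arm(
  moves=[
    {"dx": 0, "dy": 0, "dz": -12, "ax": 0, "ay": 0, "az": 0, "gripper": 1},
    {"dx": 0, "dy": 0, "dz": -25, "ax": 0, "ay": 0, "az": 0, "gripper": 1},
    {"dx": 0, "dy": 10, "dz": -30, "ax": 0, "ay": 0, "az": 0, "gripper": 1},
    {"dx": 0, "dy": 10, "dz": -10, "ax": 0, "ay": 0, "az": 0, "gripper": 1},
    {"dx": 0, "dy": 0, "dz": 0, "ax": 0, "ay": 0, "az": 0, "gripper": 1},
    {"dx": 0, "dy": 0, "dz": 0, "ax": 0, "ay": 0, "az": 0, "gripper": 1},
  ],
)

```text
time_s: 29.85
tcp_pos: [0.5177, 0.1619, 0.195]
ee_rot: [-0.001, 0.995, -0.096, -0.0]
contact_force: [0.5, -0.0, 0.1]
finger_gap: 0.0854
```

```bash
python3 - <<'E'
from h import *
st(); f=shot("wrist","w16"); c=f["color"][:,:,::-1]
cv2.imwrite("pics/w16c.png",cv2.resize(c[0:250,180:380],None,fx=2.4,fy=2.4,interpolation=cv2.INTER_CUBIC))
g=shot("side","s16")["color"][:,:,::-1]; cv2.imwrite("pics/s16c.png",cv2.resize(g[220:420,190:390],None,fx=3,fy=3,interpolation=cv2.INTER_CUBIC))
E
```

```text
t 29.85 along -12.93 lat -0.44 z 84.96 | F along 0.1 lat 0.5 z 0.1 | gap 85.4 rot err [-0.003   0.0003  0.0005] M [-0.05 -0.    0.03]
```

View pics/w16c.png

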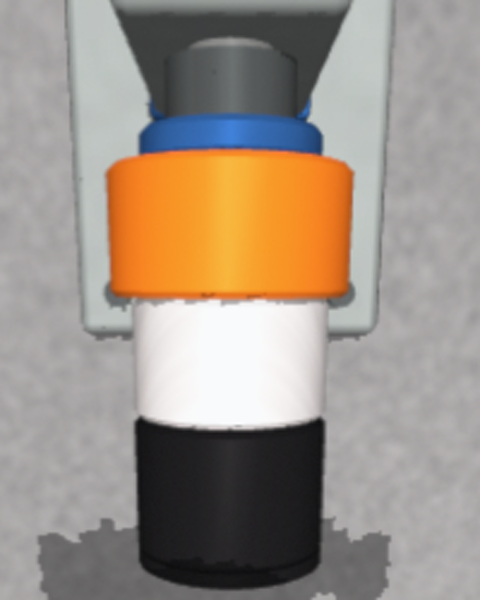

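View pics/s16c.png

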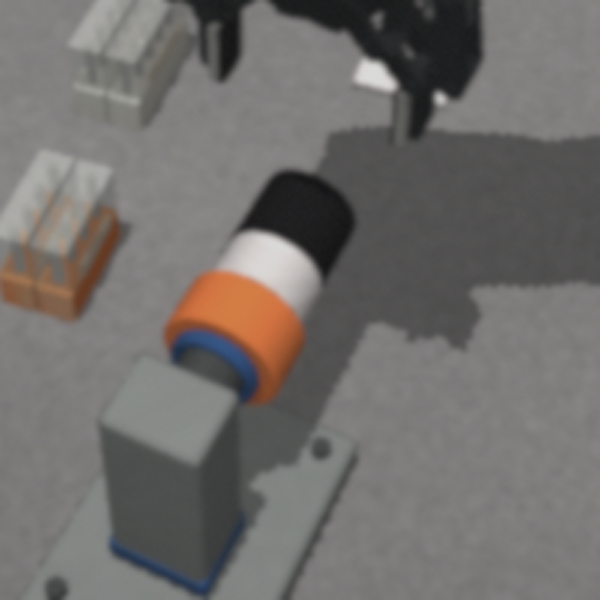

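```bash
python3 - <<'E'
from h import *
f=ld("w16")
for n,r,z in [("wheel in",155,.1385),("wheel out",299,.1385),("spacer out",430,.1335),("cap in",431,.136),("cap out",588,.136)]:
    print(n,round((onz(f,(180+230/2.4,r/2.4),z)-TIP)@U*1e3,1))
E
```

```text
wheel in 82.3
wheel out 53.5
spacer out 23.7
cap in 23.9
cap out -15.2
```

```bash
python3 - <<'E'
from h import *
st(); print(bot.sign_off())
E
```

```text
t 29.95 along -12.92 lat -0.83 z 84.31 | F along 0.1 lat -0.4 z -0.9 | gap 85.3 rot err [-0.0024  0.0015  0.0009] M [-0.02 -0.04  0.01]
the job is handed in; nothing more can be done
None
```

The wheel pack is made up on the arbor and handed in at about 30 s. The order from the stop outward is blue ring, wheel, spacer, cap with its open side inward.

- **Wheel:** it pushed the ring ahead of it and came up solid with its inner face about 84 mm from the rod tip, which is within the expected 77 to 93 mm.
- **Spacer and cap:** the spacer came up solid against the wheel, then the cap against the spacer.
- **Final press:** the push along the rod read between 13.6 and 16.3 N, averaging about 14.7 N, for 0.6 s. Just before that I held it at about 14 N for about 1.3 s while building up. No reading along the rod went above 16.3 N, but I only read the force at the end of moves and during holds.
- **Last checks:** after letting go, the wrist and side pictures show the pack closed. The picture puts the outer faces of the wheel, spacer and cap at 53.5, 23.7 and −15.2 mm from the rod tip. Those match the part lengths to about 1 mm, with no visible gaps. The gripper is open, about 85 mm above the rod and reading no contact force.
- **Bystanders:** I never went near the wrench or the tool cases. I took no final picture of the wrench to confirm it.
- **Disagreements:** the top and wrist cameras differed by about 5 mm on where the parts lay on the rack. I went by the wrist camera and by feel. The tool also tilted about 0.6° during the press, and I straightened it before releasing the cap.

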